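Turn glaze test tags and set them out on the kiln shelf

TASK

Take the glaze test tags that are on the drying rail one at a time in the order blue, green, yellow, white (passing over any colour that is missing): lift each off its hook and drop it upright, hole end up, into the turner's twisted slot with its glazed face away from the outlet, so that it comes out turned half over and lies glazed face up on the rest. Then take it from the rest and lay it on the kiln shelf; at the end all the tags must lie there flat, glazed face up, side by side and not on one another. Leave the other things on the table alone.

Things in the scene. Friction and masses are not known exactly. Their poses are not given: they have to be found in the camera images.
- rail: Drying rail, fixed: base 110 x 400 mm, a level bar along its y (12 mm thick, top 196 mm above the table) on posts at y = +-190 mm. Origin under the bar's middle, on the table. Four 5 mm wire hooks, axis 190 mm up, point along its -x from y = -135, -45, 45, 135 mm: level for 48 mm, then bent up, ending at x = -58 mm, tip 10 mm above the axis.
- rail_hang (a point): Middle of the row where tags hang on the rail, level with the hooks' axis: x = -34 mm on the rail, 190 mm above the table (axes as the rail). To take a tag off, raise it 8 to 12 mm (the hole lets it rise 13), then draw it along the rail's -x for 45 mm or more.
- turner: Turner, fixed: upright cage of polished steel rods, a slot that twists half a turn about the vertical, then curves out along the turner's +x (outlet) to a sloping rest. Origin on the table under the slot's axis. A tag let go in the mouth slides through in under 1 s; the face that looked along -x in the mouth lies UP on the rest. Posts at x = -35, y = +-45 mm, 251 high.
- turner_mouth (a point): Middle of the turner's flared mouth, level with its top, 297 mm above the table (axes as the turner). The slot lies along y here. Hold the tag upright, hole end up, width along y, centred within 3 mm and 0.06 rad, its lower end 10 to 20 mm below this point, and let go. The rods reach 29 mm out along y, 22 along x; nothing stands higher.
- turner_mid (a point): Middle of the twisted part of the slot, on its axis, 200 mm above the table.
- turner_rest (a point): Where a tag's centre comes to lie: 88 mm along the turner's +x, 32 mm up. Two rods 16 mm apart slope down 0.35 rad along +x to a red stop 34 mm wide. The tag lies tilted so, glazed face up, hole end towards the cage, lower end on the stop; its long edges overhang and can be gripped at mid-length. Guide rods flank it from 52 mm above the stop upwards.
- tag_blue_c (a point): Centre of the blue test tag (may be absent): clay tag 60 mm long, 32 wide, 6 thick, 30 g, terracotta, blue glaze on the lower part of one face and all round the top end; hole 14 wide, 18 high, 9 mm below its top end. z: along it to the hole end; y: across; x: out of the glazed face. Hangs at the start on one of the hooks, z up, x along the rail's -x, centre 171 mm up.
- tag_green_c (a point): Centre of the green test tag (may be absent): clay tag 60 mm long, 32 wide, 6 thick, 30 g, terracotta, green glaze on the lower part of one face and all round the top end; hole 14 wide, 18 high, 9 mm below its top end. z: along it to the hole end; y: across; x: out of the glazed face. Hangs at the start on one of the hooks, z up, x along the rail's -x, centre 171 mm up.
- tag_yellow_c (a point): Centre of the yellow test tag (may be absent): clay tag 60 mm long, 32 wide, 6 thick, 30 g, terracotta, yellow glaze on the lower part of one face and all round the top end; hole 14 wide, 18 high, 9 mm below its top end. z: along it to the hole end; y: across; x: out of the glazed face. Hangs at the start on one of the hooks, z up, x along the rail's -x, centre 171 mm up.
- tag_white_c (a point): Centre of the white test tag (may be absent): clay tag 60 mm long, 32 wide, 6 thick, 30 g, terracotta, white glaze on the lower part of one face and all round the top end; hole 14 wide, 18 high, 9 mm below its top end. z: along it to the hole end; y: across; x: out of the glazed face. Hangs at the start on one of the hooks, z up, x along the rail's -x, centre 171 mm up.
- kiln_shelf_top (a point): Centre of the top of the kiln shelf: a loose pale slab 200 (its x) x 200 (its y) x 14 mm, 0.9 kg, flat on the table. z up.
- sponge: Bystander: yellow sponge block 90 x 60 x 30 mm (stiff), loose on the table. Origin at its underside, on the table. Leave alone.
- wood_rib: Bystander: wooden rib 120 x 50 x 8 mm, loose on the table. Origin at its underside, on the table. Leave alone.
- glaze_jar: Bystander: jar 72 mm across, 100 high, loose on the table. Origin at its underside, on the table. Leave alone.
- glaze_cup: Bystander: white cup 80 mm across, 85 high, loose on the table. Origin at its underside, on the table. Leave alone.
- spray_bottle: Bystander: bottle 68 mm across, 190 high, loose on the table. Origin at its underside, on the table. Leave alone.
- brush: Bystander: brush 180 mm long, loose on the table. Origin at its underside, on the table. Leave alone.
- rolling_pin: Bystander: wooden roller 44 mm thick, 240 long, lying, loose on the table. Origin at its underside, on the table. Leave alone.

How it is judged (in metres and radians):
On the way, in this order (a step that is already met when the one before it is completed fails the run):
1. the blue tag is inside the twisted part of the turner (horizontal distance between tag_blue_c and turner_mid below 0.02 m and height (world z) of tag_blue_c between 0.13 and 0.265 m).
2. the blue tag lies glaze up on the turner's rest, let go (distance between tag_blue_c and turner_rest below 0.02 m and angle between tag_blue_c's own x axis and vertical below 0.6 rad and contact force between the fingers and tag_blue below 0.1 N), for 0.2 s.
3. the green tag is inside the twisted part of the turner (horizontal distance between tag_green_c and turner_mid below 0.02 m and height (world z) of tag_green_c between 0.13 and 0.265 m).
4. the green tag lies glaze up on the turner's rest, let go (distance between tag_green_c and turner_rest below 0.02 m and angle between tag_green_c's own x axis and vertical below 0.6 rad and contact force between the fingers and tag_green below 0.1 N), for 0.2 s.
5. the yellow tag is inside the twisted part of the turner (horizontal distance between tag_yellow_c and turner_mid below 0.02 m and height (world z) of tag_yellow_c between 0.13 and 0.265 m).
6. the yellow tag lies glaze up on the turner's rest, let go (distance between tag_yellow_c and turner_rest below 0.02 m and angle between tag_yellow_c's own x axis and vertical below 0.6 rad and contact force between the fingers and tag_yellow below 0.1 N), for 0.2 s.
7. the white tag is inside the twisted part of the turner (horizontal distance between tag_white_c and turner_mid below 0.02 m and height (world z) of tag_white_c between 0.13 and 0.265 m).
8. the white tag lies glaze up on the turner's rest, let go (distance between tag_white_c and turner_rest below 0.02 m and angle between tag_white_c's own x axis and vertical below 0.6 rad and contact force between the fingers and tag_white below 0.1 N), for 0.2 s.
At the end, for the whole second after the job is handed in: Every tag present has gone through the turner in order and lain glaze up on its rest, and now lies still, released, flat (0.12 rad) and glaze up directly on the kiln shelf, not on another tag, its centre within 100 mm along and 60 mm across of the shelf's middle (x of tag_blue_c in the frame of kiln_shelf_top between -0.085 and 0.085 m and y of tag_blue_c in the frame of kiln_shelf_top between -0.085 and 0.085 m and z of tag_blue_c in the frame of kiln_shelf_top between 0 and 0.0065 m and angle between each of tag_blue_c, tag_green_c, tag_yellow_c, tag_white_c's own x axis and vertical below 0.12 rad and linear speed of each of tag_blue, tag_green, tag_yellow, tag_white below 0.02 m/s and contact force between the fingers and tag_blue below 0.1 N and x of tag_green_c in the frame of kiln_shelf_top between -0.085 and 0.085 m and y of tag_green_c in the frame of kiln_shelf_top between -0.085 and 0.085 m and z of tag_green_c in the frame of kiln_shelf_top between 0 and 0.0065 m and contact force between the fingers and tag_green below 0.1 N and x of tag_yellow_c in the frame of kiln_shelf_top between -0.085 and 0.085 m and y of tag_yellow_c in the frame of kiln_shelf_top between -0.085 and 0.085 m and z of tag_yellow_c in the frame of kiln_shelf_top between 0 and 0.0065 m and contact force between the fingers and tag_yellow below 0.1 N and x of tag_white_c in the frame of kiln_shelf_top between -0.085 and 0.085 m and y of tag_white_c in the frame of kiln_shelf_top between -0.085 and 0.085 m and z of tag_white_c in the frame of kiln_shelf_top between 0 and 0.0065 m and contact force between the fingers and tag_white below 0.1 N); the robot touches nothing.
It fails at once if a bystander is moved by more than 40 mm (distance of any of sponge, wood_rib, glaze_jar, glaze_cup, spray_bottle, brush, rolling_pin from where it was at the start of the episode above 0.04 m).
Of tag_blue, tag_green, tag_yellow, tag_white only 3 to 4 are there at a start; the rules pass over those that are not, and their reading is None.
At some moment in a run one of kiln_shelf may be knocked a few centimetres aside while the robot is not near it.
It also fails if it takes over 210 s, if anything falls off the work surface, if the arm or the gripper's body presses on something with over 40 N, if the wrist force passes 120 N, or if a joint passes its speed limit or range.

ROBOT

A 6-joint arm with a two-finger parallel gripper is mounted at the origin on the work surface. World frame = base frame: x ahead of the robot, y to its left, z up, the work surface at z = 0. Lengths are in mm, angles in degrees, forces in N, time in s.
With the tool pointing down it reaches from about 300 to 850 mm from the base axis. Payload 4.2 kg.
Tool frame: the origin (TCP) lies at the very end of the fingers, on their centre line; the grasp point (between the pads) lies 19 mm behind it (env.grasp_offset is the distance from the TCP to the grasp point, in mm); z points along the fingers, y is the line along which they close (so a half turn about z gives the same grasp; the last joint's range is limited). The gripper opens to 91 mm and grips with 3 to 60 N. Pads are 32 mm wide; open, the fingers measure 118 mm over their backs; the gripper's body (76 mm by 178 mm) begins 60 mm behind the grasp point.
Start: joints at [-66.349, 18.312, 89.639, -0, 72.044, -1.146], TCP at [241.168, -521.997, 213.976] pointing down, gripper open.
Joint ranges: [-177.97, 177.97], [-48.28, 115.42], [12.27, 149.76], [-77.06, 257.06], [2.81, 150.46], [-146.56, 146.56]. Speed limits (degrees/s): [147.25, 147.25, 180, 180, 180, 180].

INTERFACE

Orientations are given as [roll, pitch, yaw] about the fixed x, y, z axes, in that order (R = Rz(yaw) Ry(pitch) Rx(roll)).
In Python, from workcell import env gives the robot as it stands. The module is installed in compiled form; this text tells all that it offers.
- The arm moves only by the tool send_rows, never from a script. Its argument "motion" is a list of rows, each an object of numbers: "tx", "ty", "tz": the shift along the tool's x, y, z in units of 500 mm (1.0 is 500 mm); "rx", "ry", "rz": the turn, a rotation vector about the tool's x, y, z in units of 30 degrees (1.0 is 30 degrees); "gripper": the closure, from -1 (fully open) to 1 (shut). In form: [{"tx": .., "ty": .., "tz": .., "rx": .., "ry": .., "rz": .., "gripper": ..}, ...]. A call has 1 to 12 rows; each row shifts and turns the commanded pose from where the row before left it, along the tool's axes as they then stand; what a row does not reach is not made up. A row lasts 1/8 s, in which the tool goes at most 62.5 mm and 10.7 degrees, less where a joint would pass 70% of its speed; a pose out of reach is approached as far as the arm can. A call with a number of a shift or a turn outside -1 to 1 is refused whole. A call with a gripper value outside its range is refused whole. The fingers move at their own pace and stop on an object; "grip_force" is the grip in N (left out, the last holds). Time passes only in rows, so rows that do not move let the fingers close. It gives the time, the measured TCP pose, the force, the opening and the grip force at its end, in the units of the state.
- env.state(): the state, without advancing time (a new reading comes with each control period).
- env.grab_frame(name): name is "side" or "top"; returns a dict with "frame" (480x640x3 uint8, red, green, blue), "vertical_fov" (degrees; the focal length in pixels is half the picture's height over the tangent of half this angle, whatever the lens; pixels are square), "cx", "cy" (the principal point, pixels), "rvec" (rotation vector, rad) and "tvec" (3), from world to camera coordinates, as OpenCV has them. Camera axes: x right, y down, z forward; pixel columns grow to the right and rows downward; lengths in mm; the calibration is good to about 2 mm. A picture is of the moment at which its call begins. There is no depth.
- env.job_done(): hands the job in; it is judged then, once.
The state is a dict: "time_s": time; "qpos": joint angles; "qvel": joint speeds; "effort": joint torques, N m; "ee_pos": TCP position; "ee_rot": TCP orientation; "force": force on the tool from outside, world axes, zero at the start; "torque": the same for the moment, N m; "gripper_width": finger opening in mm; "gripper_force": force on a finger pad.
Only numpy, scipy, OpenCV 4.12 (cv2) and the standard library are available. Lean on these libraries where they do the work, as an engineer would, in place of code of your own. Each camera call takes 0.05 s, during which the arm holds its last target. There are 200 camera calls.

## Working session

There is one attempt and no reset: what is moved stays moved. The work goes in short steps, Python scripts to look and compute and a tool call to move; the robot and the scene stay as the last step left them, time stands still between calls to the robot, and variables do not carry over. Pictures are saved under pics/ and viewed, at most 14 in all, crops included, and the job is handed in when it is done.

Besides the shell and the picture viewer there is one more tool, called after "Emit:" as name([rows], argument=value, ...), one row to a line, values as JSON. send_rows: Moves the arm, as the interface text tells. Shifts and turns lie within -1 to 1; 1 stands for 500 mm of shift or 30 degrees of turn. Its arguments: {"type":"object","properties":{"motion":{"type":"array"},"grip_force":{"type":"number"}},"required":["motion"]}

```bash
mkdir -p pics; cat > h.py <<'E'
import numpy as np, cv2
from workcell import env
from scipy.spatial.transform import Rotation as Ro
def grab(n,f=None):
    d=env.grab_frame(n)
    if f: cv2.imwrite('pics/'+f,d['frame'][:,:,::-1])
    fl=240/np.tan(np.radians(d['vertical_fov'])/2)
    d['K']=np.array([[fl,0,d['cx']],[0,fl,d['cy']],[0,0,1.]])
    d['R']=cv2.Rodrigues(np.array(d['rvec'],float))[0]; d['t']=np.array(d['tvec'],float).ravel()
    return d
def at_z(d,u,v,z):
    r=d['R'].T@np.linalg.solve(d['K'],[u,v,1.]); c=-d['R'].T@d['t']
    return c+r*(z-c[2])/r[2]
def proj(d,P):
    return cv2.projectPoints(np.array(P,float).reshape(-1,3),np.array(d['rvec'],float),np.array(d['tvec'],float),d['K'],None)[0].reshape(-1,2)
E
python3 - <<'E'
from h import *
for n in('top','side'):
    d=grab(n,n+'1.png'); print(n,d['vertical_fov'],d['cx'],d['cy'],-d['R'].T@d['t'],d['R'][2])
print(env.state())
E
```

```text
top 50.17311021679495 317.2977820945203 239.38121857784006 [ 443.46284075  -23.38863905 1316.44391141] [ 0.12253282  0.01650657 -0.99232718]
side 49.29842914447365 318.0634679351606 232.14651854742152 [-255.85132702  748.3531685   838.55976643] [ 0.63981544 -0.5886305  -0.49411571]
{'time_s': 0.1, 'qpos': array([-6.63477550e+01,  1.83452999e+01,  8.96964607e+01, -6.79432890e-04,
        7.20457689e+01, -1.14690276e+00]), 'qvel': array([-0.03943043, -0.22778408, -0.25825896,  0.11285358, -0.09344691,
        0.04391441]), 'effort': array([ 3.68180363e-04, -4.13331485e+01, -2.32509917e+01,  7.30535388e-02,
        4.21923702e-02, -5.37957101e-05]), 'ee_pos': array([ 240.98848911, -521.57702108,  213.25124434]), 'ee_rot': array([-1.79912475e+02, -1.10608461e-03,  2.47993569e+01]), 'force': array([-0.07468909, -0.80417229, -0.20979822]), 'torque': array([0.04354164, 0.01566684, 0.0105564 ]), 'gripper_force': 0.0, 'gripper_width': 91.1532913057138}
```

View pics/top1.png

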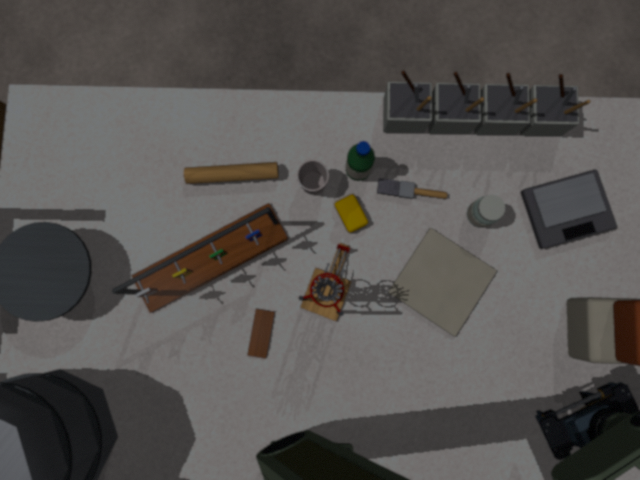

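View pics/side1.png

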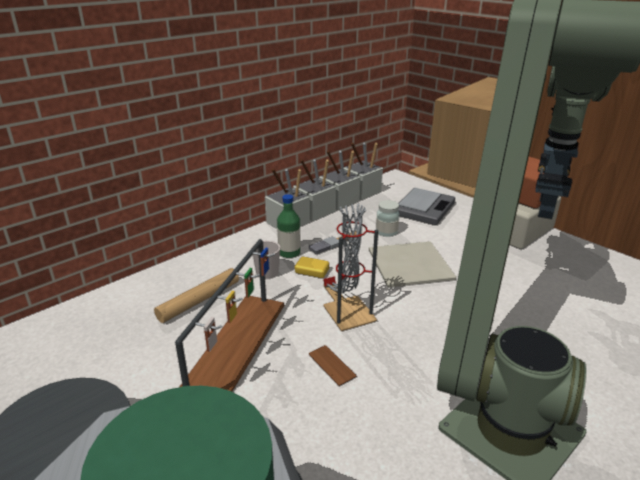

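The top view shows the rail at about (145–285, 205–310) with the white, yellow, green and blue tags. The turner is at (327, 290), its red stop at (343, 248), and the shelf is centred near (446, 281). I'll zoom in next for precise pixels.

```bash
python3 - <<'E'
from h import *
t=cv2.imread('pics/top1.png'); s=cv2.imread('pics/side1.png')
a=cv2.resize(t[195:320,105:305],None,fx=4,fy=4,interpolation=3)
cv2.imwrite('pics/c1.png',cv2.convertScaleAbs(a,alpha=1.6))
b=cv2.resize(t[225:345,290:410],None,fx=5,fy=5,interpolation=3)
cv2.imwrite('pics/c2.png',cv2.convertScaleAbs(b,alpha=1.6))
c=cv2.resize(s[195:345,170:385],None,fx=3.7,fy=3.7,interpolation=3)
cv2.imwrite('pics/c3.png',cv2.convertScaleAbs(c,alpha=1.3))
d=grab('top')
for p,z in [((120,291),196),((272,208),196),((327,290),297),((343,248),15),((432,229),14),((496,271),14),((456,334),14),((395,283),14)]: print(p,at_z(d,*p,z))
E
```

```text
(120, 291) [456.84836822 423.34347125 196.        ]
(272, 208) [649.41345995  97.82493039 196.        ]
(327, 290) [468.9344974  -28.43588093 297.        ]
(343, 248) [583.73372272 -67.91193026  15.        ]
(432, 229) [ 638.7301964  -294.42995465   14.        ]
(496, 271) [ 535.56943804 -455.81708131   14.        ]
(456, 334) [ 375.63249989 -354.2006083    14.        ]
(395, 283) [ 498.34253757 -201.23115755   14.        ]
```

View pics/c1.png

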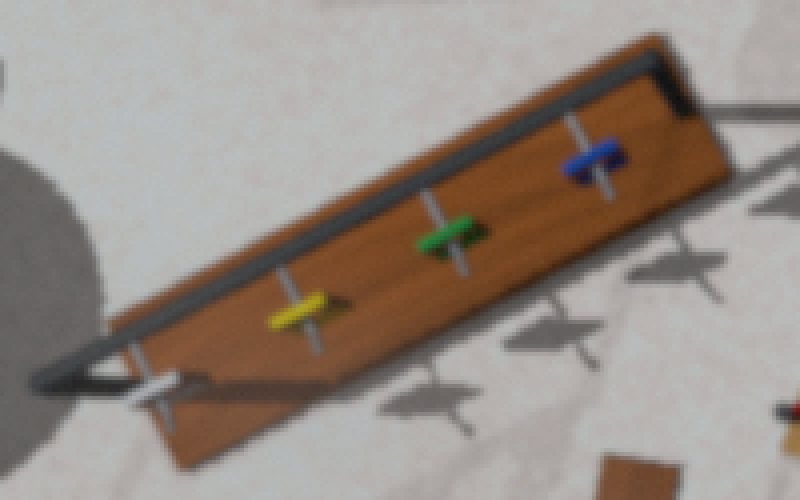

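View pics/c2.png

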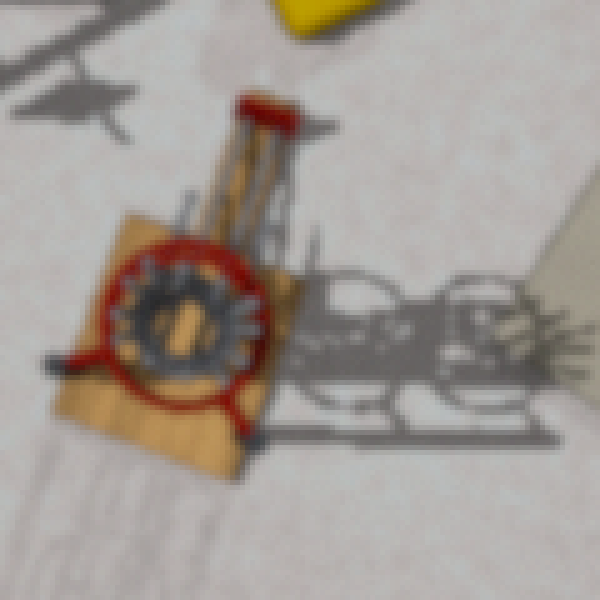

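View pics/c3.png

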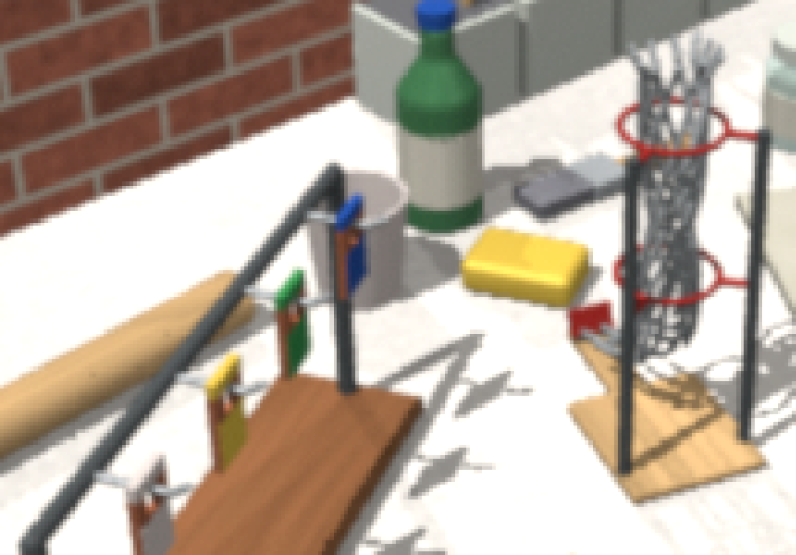

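The crops give clear features: hook tips, tag top ends, bar ends, the turner's posts, mouth ring and stop. I'll fit the rail and turner poses to these.

```bash
cat > fit.py <<'E'
from h import *
from scipy.optimize import least_squares
T=grab('top');S=grab('side')
def cp(l,k,o): return [((x+.5)/k-.5+o[0],(y+.5)/k-.5+o[1]) for x,y in l]
def fit(model,obs,x0):
    def pts(p):
        c,s=np.cos(p[2]),np.sin(p[2])
        return np.array([[p[0]+c*m[0]-s*m[1],p[1]+s*m[0]+c*m[1],m[2]] for m in model])
    def res(p):
        P=pts(p); return np.concatenate([(proj(o[0],P[i])[0]-o[1]) for i,o in enumerate(obs)])
    r=least_squares(res,x0,loss='soft_l1'); return r.x,res(r.x).reshape(-1,2).round(1)
m=[(-58,y,200) for y in(135,45,-45,-135)]+[(-34,y,201) for y in(135,45,-45,-135)]+[(0,190,196),(0,-190,196)]
o=cp([(170,430),(318,350),(465,273),(610,197),(153,387),(298,312),(446,237),(597,160),(45,382),(650,62)],4,(105,195))
ob=[(T,np.array(q)) for q in o]
# side: tag top-end centres
m+=[(-34,y,199) for y in(45,-45,-135)]; ob+=[(S,np.array(q)) for q in cp([(226,366),(291,286),(350,210)],3.7,(170,195))]
x,r=fit(m,ob,[550,260,np.radians(30)]); print('rail',x[:2],np.degrees(x[2]));print(r.tolist())
m=[(0,0,297),(-35,45,251),(-35,-45,251)]
ob=[(T,np.array(q)) for q in cp([(186,326),(57,366),(253,440)],5,(290,225))]
m+=[(-35,45,251),(-35,-45,251)]; ob+=[(S,np.array(q)) for q in cp([(631,163),(763,133)],3.7,(170,195))]
m+=[(120,0,28)]; ob+=[(T,np.array(q)) for q in cp([(269,106)],5,(290,225))]
x,r=fit(m,ob,[470,-28,-.3]); print('turner',x[:2],np.degrees(x[2]));print(r.tolist())
g=cv2.imread('pics/top1.png'); hsv=cv2.cvtColor(g,40)
E
python3 fit.py; python3 - <<'E'
from h import *
T=grab('top'); f=T['frame'].astype(int)
# shelf segmentation
print(f[281,446],f[281,520],f[350,446])
hsv=cv2.cvtColor(T['frame'],cv2.COLOR_RGB2HSV); print(hsv[281,446],hsv[350,446])
E
```

```text
rail [552.11612072 271.9803821 ] 29.56129100910607
[[0.0, -0.3], [0.1, 0.2], [0.2, 0.1], [0.5, -0.1], [-0.7, 0.6], [0.2, -0.1], [-0.1, -0.6], [-1.3, -0.5], [-2.1, -0.0], [0.8, -0.6], [0.0, 1.7], [0.8, -0.1], [1.0, -0.2]]
turner [471.47633871 -27.24444568] -19.609638711004656
[[-0.4, -1.1], [-1.1, -0.5], [0.4, 0.6], [0.5, -1.4], [0.4, -0.9], [-0.4, 1.3]]
[99 95 86] [116 116 116] [115 115 114]
[21 33 99] [ 30   2 115]
```

Rail (552, 272, 29.6°), turner (471.5, −27, −19.6°) and shelf (about 512, −326, z 14) all fit their given sizes to within 1–2 px. I'll grasp with the tool straight down, closing along the rail's y. The yaw goes 29.6° at the rail, −19.6° at the turner and −33.6° at the shelf.

```bash
cat > go.py <<'E'
import sys
from h import *
def loc(o,yaw,p):
    return np.array([*o,0.])+Ro.from_euler('z',yaw,degrees=True).apply(p)
RAIL=((552.1,272.),29.6); TUR=((471.5,-27.2),-19.6)
def plan(pos,rpy):
    s=env.state(); Rc=Ro.from_euler('xyz',s['ee_rot'],degrees=True); Rt=Ro.from_euler('xyz',rpy,degrees=True)
    d=Rc.inv().apply(np.array(pos)-s['ee_pos']); r=np.degrees((Rc.inv()*Rt).as_rotvec())
    print('target',np.round(pos,1),rpy,'now',s['ee_pos'].round(1),s['ee_rot'].round(1))
    print(' shift units',(d/500).round(4),'rows>=',np.linalg.norm(d)/60,' turn units',(r/30).round(4),'rows>=',np.linalg.norm(r)/10)
E
python3 - <<'E'
from go import *
for c,y in dict(blue=-135,green=-45,yellow=45,white=135).items():
    print(c,loc(*RAIL,[-34,y,157]).round(1), 'off',loc(*RAIL,[-94,y,167]).round(1))
print('mouth',loc(*TUR,[0,0,301]).round(1),'rest',loc(*TUR,[88,0,32]).round(1))
plan(loc(*RAIL,[-34,-135,340]),[180,0,29.6])
E
```

```text
blue [589.2 137.8 157. ] off [537.  108.2 167. ]
green [544.8 216.1 157. ] off [492.6 186.4 167. ]
yellow [500.3 294.3 157. ] off [448.1 264.7 167. ]
white [455.9 372.6 157. ] off [403.7 343.  167. ]
mouth [471.5 -27.2 301. ] rest [554.4 -56.7  32. ]
target [589.2 137.8 340. ] [180, 0, 29.6] now [ 241.1 -521.8  213.7] [-180.    -0.    24.8]
 shift units [ 1.1854 -0.9058 -0.2521] rows>= 12.608460049916548  turn units [-1.000e-03 -1.000e-04 -1.601e-01] rows>= 0.4801604070636615
```

Emit:
send_rows([
  {"tz":-0.1,"gripper":-1},
  {"tz":-0.1,"rz":-0.16,"gripper":-1},
  {"tz":-0.052,"gripper":-1},
  {"tx":0.079,"ty":-0.0604,"gripper":-1},
  {"tx":0.079,"ty":-0.0604,"gripper":-1},
  {"tx":0.079,"ty":-0.0604,"gripper":-1},
  {"tx":0.079,"ty":-0.0604,"gripper":-1},
  {"tx":0.079,"ty":-0.0604,"gripper":-1},
  {"tx":0.079,"ty":-0.0604,"gripper":-1},
  {"tx":0.079,"ty":-0.0604,"gripper":-1},
  {"tx":0.079,"ty":-0.0604,"gripper":-1},
  {"tx":0.079,"ty":-0.0604,"gripper":-1},
], grip_force=20)

```text
invalid input at $.motion[0]: expected keys tx, ty, tz, rx, ry, rz, gripper
```

```bash
python3 - <<'E'
from go import *
plan(loc(*RAIL,[-34,-135,340]),[180,0,29.6])
E
```

```text
target [589.2 137.8 340. ] [180, 0, 29.6] now [ 241.1 -521.8  213.7] [-180.    -0.    24.8]
 shift units [ 1.1854 -0.9058 -0.2521] rows>= 12.608460049916548  turn units [-1.000e-03 -1.000e-04 -1.601e-01] rows>= 0.4801604070636615
```

All keys are required.

Emit:
send_rows([
  {"tx":0,"ty":0,"tz":-0.1,"rx":0,"ry":0,"rz":0,"gripper":-1},
  {"tx":0,"ty":0,"tz":-0.1,"rx":0,"ry":0,"rz":0,"gripper":-1},
  {"tx":0,"ty":0,"tz":-0.052,"rx":0,"ry":0,"rz":0,"gripper":-1},
  {"tx":0.079,"ty":-0.0604,"tz":0,"rx":0,"ry":0,"rz":0,"gripper":-1},
  {"tx":0.079,"ty":-0.0604,"tz":0,"rx":0,"ry":0,"rz":0,"gripper":-1},
  {"tx":0.079,"ty":-0.0604,"tz":0,"rx":0,"ry":0,"rz":0,"gripper":-1},
  {"tx":0.079,"ty":-0.0604,"tz":0,"rx":0,"ry":0,"rz":0,"gripper":-1},
  {"tx":0.079,"ty":-0.0604,"tz":0,"rx":0,"ry":0,"rz":0,"gripper":-1},
  {"tx":0.079,"ty":-0.0604,"tz":0,"rx":0,"ry":0,"rz":0,"gripper":-1},
  {"tx":0.079,"ty":-0.0604,"tz":0,"rx":0,"ry":0,"rz":0,"gripper":-1},
  {"tx":0.079,"ty":-0.0604,"tz":0,"rx":0,"ry":0,"rz":0,"gripper":-1},
  {"tx":0.079,"ty":-0.0604,"tz":0,"rx":0,"ry":0,"rz":0,"gripper":-1},
], grip_force=20)

```text
time_s: 1.8
ee_pos: [450.4, -124.6, 340.1]
ee_rot: [180.0, -0.0, 24.8]
force: [0.3, 0.5, 0.3]
gripper_width: 91.3
gripper_force: 0.0
```

Emit:
send_rows([
  {"tx":0.079,"ty":-0.0604,"tz":0,"rx":0,"ry":0,"rz":0,"gripper":-1},
  {"tx":0.079,"ty":-0.0604,"tz":0,"rx":0,"ry":0,"rz":0,"gripper":-1},
  {"tx":0.079,"ty":-0.0604,"tz":0,"rx":0,"ry":0,"rz":0,"gripper":-1},
  {"tx":0.079,"ty":-0.0604,"tz":0,"rx":0,"ry":0,"rz":0,"gripper":-1},
  {"tx":0.079,"ty":-0.0604,"tz":0,"rx":0,"ry":0,"rz":0,"gripper":-1},
  {"tx":0.079,"ty":-0.0604,"tz":0,"rx":0,"ry":0,"rz":0,"gripper":-1},
  {"tx":0,"ty":0,"tz":0,"rx":0,"ry":0,"rz":-0.16,"gripper":-1},
  {"tx":0,"ty":0,"tz":0,"rx":0,"ry":0,"rz":0,"gripper":-1},
  {"tx":0,"ty":0,"tz":0,"rx":0,"ry":0,"rz":0,"gripper":-1},
])

```text
time_s: 2.92
ee_pos: [588.9, 137.3, 340.1]
ee_rot: [180.0, -0.0, 29.5]
force: [-0.0, 0.4, -0.1]
gripper_width: 91.0
gripper_force: 0.0
```

```bash
python3 - <<'E'
from go import *
plan(loc(*RAIL,[-34,-135,157]),[180,0,29.6])
E
```

```text
target [589.2 137.8 157. ] [180, 0, 29.6] now [588.9 137.3 340.1] [180.   -0.   29.5]
 shift units [ 0.0011 -0.0006  0.3662] rows>= 3.0515254982713294  turn units [ 0.0004 -0.0001 -0.0033] rows>= 0.010083587991414952
```

Emit:
send_rows([
  {"tx":0.001,"ty":0,"tz":0.1,"rx":0,"ry":0,"rz":0,"gripper":-1},
  {"tx":0,"ty":0,"tz":0.1,"rx":0,"ry":0,"rz":0,"gripper":-1},
  {"tx":0,"ty":0,"tz":0.08,"rx":0,"ry":0,"rz":0,"gripper":-1},
  {"tx":0,"ty":0,"tz":0.046,"rx":0,"ry":0,"rz":0,"gripper":-1},
  {"tx":0,"ty":0,"tz":0.04,"rx":0,"ry":0,"rz":0,"gripper":-1},
  {"tx":0,"ty":0,"tz":0,"rx":0,"ry":0,"rz":0,"gripper":-1},
  {"tx":0,"ty":0,"tz":0,"rx":0,"ry":0,"rz":0,"gripper":-1},
])

```text
time_s: 3.8
ee_pos: [590.1, 137.7, 158.1]
ee_rot: [180.0, -0.1, 29.5]
force: [-0.2, 0.1, -0.4]
gripper_width: 91.5
gripper_force: 0.0
```

```bash
python3 - <<'E'
from h import *
d=grab('side'); c=d['frame'][180:330,190:390,::-1]; cv2.imwrite('pics/g1.png',cv2.resize(c,None,fx=4,fy=4,interpolation=3))
E
```

```text
(no output)
```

View pics/g1.png

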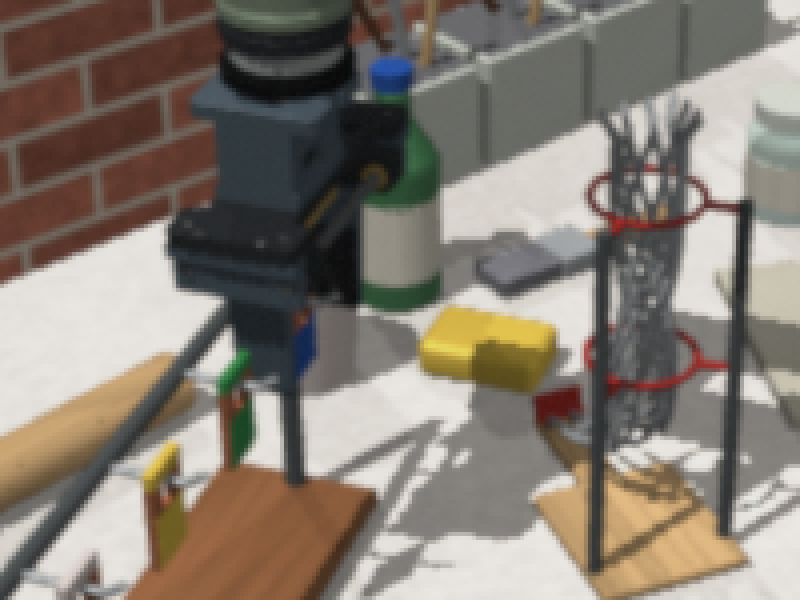

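The fingers straddle the blue tag at about (305, 345) in the crop and clear the green one. I'll close, lift 10 mm and draw the tag off.

Emit:
send_rows([
  {"tx":0,"ty":0,"tz":0,"rx":0,"ry":0,"rz":0,"gripper":1},
  {"tx":0,"ty":0,"tz":0,"rx":0,"ry":0,"rz":0,"gripper":1},
  {"tx":0,"ty":0,"tz":0,"rx":0,"ry":0,"rz":0,"gripper":1},
  {"tx":0,"ty":0,"tz":0,"rx":0,"ry":0,"rz":0,"gripper":1},
  {"tx":0,"ty":0,"tz":0,"rx":0,"ry":0,"rz":0,"gripper":1},
  {"tx":0,"ty":0,"tz":0,"rx":0,"ry":0,"rz":0,"gripper":1},
])

```text
time_s: 4.6
ee_pos: [589.5, 138.0, 156.9]
ee_rot: [180.0, 0.0, 29.6]
force: [-1.0, 0.3, -0.7]
gripper_width: 34.2
gripper_force: 0.1
```

Emit:
send_rows([
  {"tx":0,"ty":0,"tz":-0.01,"rx":0,"ry":0,"rz":0,"gripper":1},
  {"tx":0,"ty":0,"tz":-0.01,"rx":0,"ry":0,"rz":0,"gripper":1},
  {"tx":0,"ty":0,"tz":0,"rx":0,"ry":0,"rz":0,"gripper":1},
  {"tx":0,"ty":0,"tz":0,"rx":0,"ry":0,"rz":0,"gripper":1},
  {"tx":-0.03,"ty":0,"tz":0,"rx":0,"ry":0,"rz":0,"gripper":1},
  {"tx":-0.03,"ty":0,"tz":0,"rx":0,"ry":0,"rz":0,"gripper":1},
  {"tx":-0.04,"ty":0,"tz":0,"rx":0,"ry":0,"rz":0,"gripper":1},
  {"tx":-0.04,"ty":0,"tz":0,"rx":0,"ry":0,"rz":0,"gripper":1},
  {"tx":0,"ty":0,"tz":0,"rx":0,"ry":0,"rz":0,"gripper":1},
])

```text
time_s: 5.72
ee_pos: [526.9, 102.6, 167.2]
ee_rot: [-180.0, 0.0, 29.5]
force: [1.0, 0.4, -0.8]
gripper_width: 32.0
gripper_force: 20.0
```

```bash
python3 - <<'E'
from go import *
print(env.state()['gripper_width'],env.state()['force'])
plan([*env.state()['ee_pos'][:2],340],[180,0,-19.6])
plan(loc(*TUR,[0,0,340]),[180,0,29.6])
E
```

```text
32.03828112577289 [ 0.99301448  0.38268517 -0.82848256]
target [526.9 102.6 340. ] [180, 0, -19.6] now [526.9 102.6 167.2] [-180.     0.    29.5]
 shift units [-2.000e-04 -0.000e+00 -3.456e-01] rows>= 2.88041540835891  turn units [4.0000e-04 1.2000e-03 1.6382e+00] rows>= 4.914749845543798
target [471.5 -27.2 340. ] [180, 0, 29.6] now [526.9 102.6 167.2] [-180.     0.    29.5]
 shift units [-0.2246  0.1711 -0.3455] rows>= 3.7185902439410112  turn units [-0.0001  0.0012 -0.0018] rows>= 0.006424561485132392
```

Emit:
send_rows([
  {"tx":0,"ty":0,"tz":-0.09,"rx":0,"ry":0,"rz":0,"gripper":1},
  {"tx":0,"ty":0,"tz":-0.09,"rx":0,"ry":0,"rz":0,"gripper":1},
  {"tx":0,"ty":0,"tz":-0.09,"rx":0,"ry":0,"rz":0,"gripper":1},
  {"tx":-0.0562,"ty":0.0428,"tz":-0.0755,"rx":0,"ry":0,"rz":0,"gripper":1},
  {"tx":-0.0562,"ty":0.0428,"tz":0,"rx":0,"ry":0,"rz":0,"gripper":1},
  {"tx":-0.0562,"ty":0.0428,"tz":0,"rx":0,"ry":0,"rz":0,"gripper":1},
  {"tx":-0.0562,"ty":0.0428,"tz":0,"rx":0,"ry":0,"rz":0.03,"gripper":1},
  {"tx":0,"ty":0,"tz":0,"rx":0,"ry":0,"rz":0.32,"gripper":1},
  {"tx":0,"ty":0,"tz":0,"rx":0,"ry":0,"rz":0.32,"gripper":1},
  {"tx":0,"ty":0,"tz":0,"rx":0,"ry":0,"rz":0.32,"gripper":1},
  {"tx":0,"ty":0,"tz":0,"rx":0,"ry":0,"rz":0.32,"gripper":1},
  {"tx":0,"ty":0,"tz":0,"rx":0,"ry":0,"rz":0.32,"gripper":1},
])

```text
time_s: 7.22
ee_pos: [473.6, -26.5, 339.8]
ee_rot: [-180.0, -0.1, -19.6]
force: [-1.0, 0.2, -0.9]
gripper_width: 32.0
gripper_force: 20.0
```

```bash
python3 - <<'E'
from go import *
plan(loc(*TUR,[0,0,301]),[180,0,-19.6])
d=grab('side'); s=env.state()
P=proj(d,[s['ee_pos'],loc(*TUR,[0,0,297])]);print(P)
u,v=P[0].astype(int); c=d['frame'][v-60:v+60,u-80:u+80,::-1]; cv2.imwrite('pics/g2.png',cv2.resize(c,None,fx=5,fy=5,interpolation=3))
E
```

```text
target [471.5 -27.2 301. ] [180, 0, -19.6] now [473.6 -26.5 339.8] [-1.80e+02 -1.00e-01 -1.96e+01]
 shift units [-0.0035  0.0028  0.0776] rows>= 0.6479669428929157  turn units [-0.0006 -0.0017 -0.0007] rows>= 0.005806677826085379
[[352.31647653 191.587829  ]
 [352.53682171 208.85940078]]
```

View pics/g2.png

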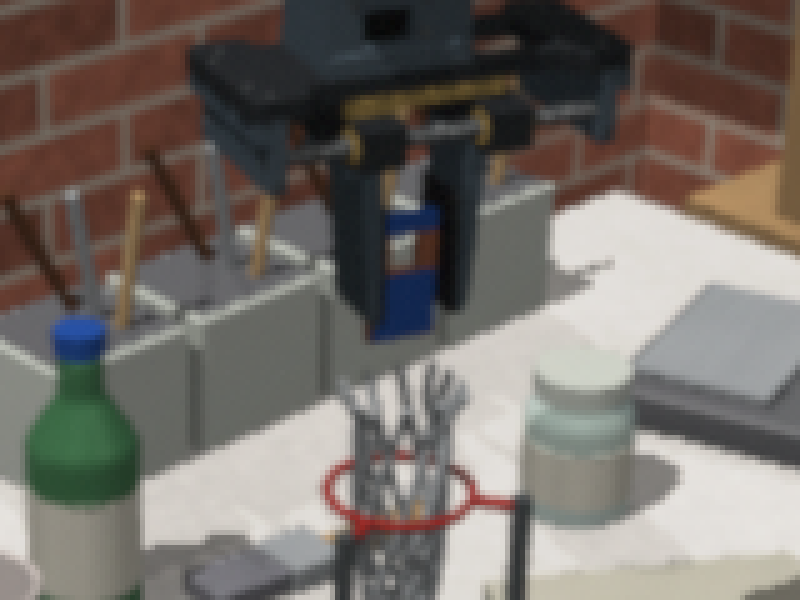

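The blue tag is upright, with its glaze facing −x (towards the camera). Its bottom is at (402, 338) over the mouth at about (404, 389). Now to lower it and fine-align.

Emit:
send_rows([
  {"tx":0,"ty":0,"tz":0.02,"rx":0,"ry":0,"rz":0,"gripper":1},
  {"tx":0,"ty":0,"tz":0.02,"rx":0,"ry":0,"rz":0,"gripper":1},
  {"tx":0,"ty":0,"tz":0,"rx":0,"ry":0,"rz":0,"gripper":1},
  {"tx":0,"ty":0,"tz":0,"rx":0,"ry":0,"rz":0,"gripper":1},
])

```text
time_s: 7.78
ee_pos: [473.2, -26.6, 319.7]
ee_rot: [180.0, -0.0, -19.3]
force: [-0.2, -0.8, -0.3]
gripper_width: 31.8
gripper_force: 20.0
```

```bash
python3 - <<'E'
from go import *
plan(loc(*TUR,[0,0,301]),[180,0,-19.6])
E
```

```text
target [471.5 -27.2 301. ] [180, 0, -19.6] now [473.2 -26.6 319.7] [180.   -0.  -19.3]
 shift units [-0.0028  0.0024  0.0373] rows>= 0.3124064770560242  turn units [ 0.0002 -0.0001  0.0109] rows>= 0.03255642113753966
```

Emit:
send_rows([
  {"tx":-0.0028,"ty":0.002,"tz":0.019,"rx":0,"ry":0,"rz":0.01,"gripper":1},
  {"tx":0,"ty":0,"tz":0.019,"rx":0,"ry":0,"rz":0,"gripper":1},
  {"tx":0,"ty":0,"tz":0,"rx":0,"ry":0,"rz":0,"gripper":1},
  {"tx":0,"ty":0,"tz":0,"rx":0,"ry":0,"rz":0,"gripper":1},
])

```text
time_s: 8.28
ee_pos: [471.5, -27.0, 300.6]
ee_rot: [180.0, 0.0, -19.6]
force: [0.4, 0.5, -0.2]
gripper_width: 31.7
gripper_force: 20.0
```

Emit:
send_rows([
  {"tx":0,"ty":0,"tz":0,"rx":0,"ry":0,"rz":0,"gripper":-0.3},
  {"tx":0,"ty":0,"tz":0,"rx":0,"ry":0,"rz":0,"gripper":-0.3},
  {"tx":0,"ty":0,"tz":0,"rx":0,"ry":0,"rz":0,"gripper":-0.3},
  {"tx":0,"ty":0,"tz":0,"rx":0,"ry":0,"rz":0,"gripper":-0.3},
  {"tx":0,"ty":0,"tz":0,"rx":0,"ry":0,"rz":0,"gripper":-0.3},
  {"tx":0,"ty":0,"tz":0,"rx":0,"ry":0,"rz":0,"gripper":-0.3},
  {"tx":0,"ty":0,"tz":-0.06,"rx":0,"ry":0,"rz":0,"gripper":-0.3},
  {"tx":0,"ty":0,"tz":-0.06,"rx":0,"ry":0,"rz":0,"gripper":-0.3},
])

```text
time_s: 9.28
ee_pos: [471.3, -27.0, 361.2]
ee_rot: [180.0, 0.0, -19.6]
force: [0.5, 0.5, 0.2]
gripper_width: 59.4
gripper_force: 0.0
```

```bash
python3 - <<'E'
from go import *
d=grab('side'); t=grab('top')
plan(loc(*TUR,[128,0,361]),[180,0,-19.6])
u,v=proj(d,loc(*TUR,[60,0,60]))[0].astype(int); print(u,v,proj(d,loc(*TUR,[88,0,32])),proj(t,loc(*TUR,[88,0,32])))
a=cv2.resize(d['frame'][v-60:v+60,u-40:u+40],None,fx=5,fy=5,interpolation=3)
u,v=proj(t,loc(*TUR,[88,0,32]))[0].astype(int);print(u,v)
b=cv2.resize(t['frame'][v-60:v+60,u-40:u+40],None,fx=5,fy=5,interpolation=3)
cv2.imwrite('pics/g3.png',np.hstack([a,b])[:,:,::-1])
E
```

```text
target [592.1 -70.1 361. ] [180, 0, -19.6] now [473.  -27.1 363.8] [-179.9   -0.4  -19.6]
 shift units [0.2533 0.0011 0.0073] rows>= 2.1113714053570516  turn units [-0.0032 -0.0126 -0.0001] rows>= 0.0391577048511023
339 280 [[334.46546304 283.79211477]] [[338.5368373  258.77390224]]
338 258
```

View pics/g3.png

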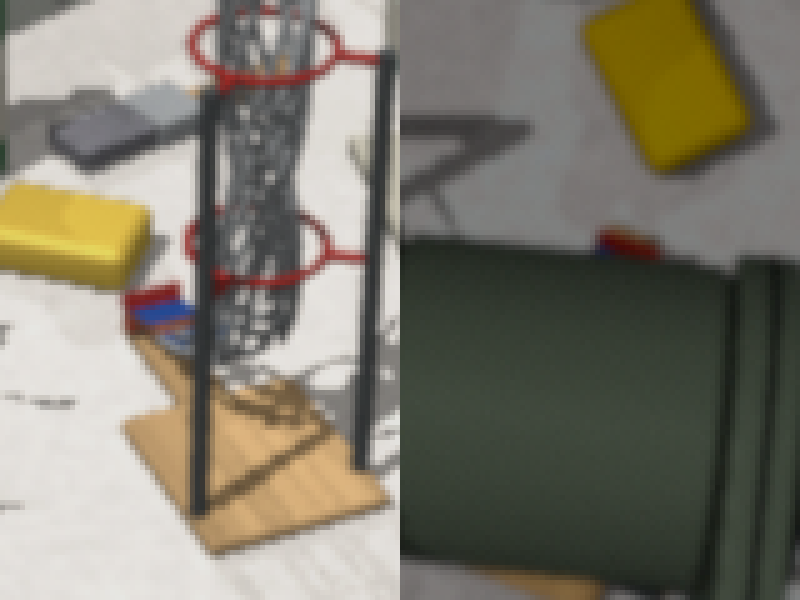

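The blue tag lies on the rest against the stop, blue face up. I'll move out along +x and tilt 20° for the rest grasp.

Emit:
send_rows([
  {"tx":0.08,"ty":0,"tz":0,"rx":0,"ry":0,"rz":0,"gripper":-0.3},
  {"tx":0.08,"ty":0,"tz":0,"rx":0,"ry":0,"rz":0,"gripper":-0.3},
  {"tx":0.08,"ty":0,"tz":0,"rx":0,"ry":0,"rz":0,"gripper":-0.3},
  {"tx":0.086,"ty":0,"tz":0,"rx":0,"ry":0,"rz":0,"gripper":-0.3},
  {"tx":0,"ty":0,"tz":0.1,"rx":0,"ry":0,"rz":0,"gripper":-0.3},
  {"tx":0,"ty":0,"tz":0.1,"rx":0,"ry":0,"rz":0,"gripper":-0.3},
  {"tx":0,"ty":0,"tz":0.05,"rx":0,"ry":0,"rz":0,"gripper":-0.3},
  {"tx":0,"ty":0,"tz":0,"rx":0,"ry":-0.335,"rz":0,"gripper":-0.3},
  {"tx":0,"ty":0,"tz":0,"rx":0,"ry":-0.335,"rz":0,"gripper":-0.3},
  {"tx":0,"ty":0,"tz":0,"rx":0,"ry":0,"rz":0,"gripper":-0.3},
])

```text
time_s: 10.62
ee_pos: [626.1, -82.5, 230.2]
ee_rot: [179.9, 20.5, -19.7]
force: [0.6, -0.5, -0.2]
gripper_width: 59.1
gripper_force: 0.0
```

```bash
cat >> go.py <<'E'
SL=0.35; N=np.array([np.sin(SL),0,np.cos(SL)]); REST=np.array([88,0,32.])
def rest(back): return loc(*TUR,REST+N*back)
E
python3 - <<'E'
from go import *
plan(rest(100),[180,20.05,-19.6]); plan(rest(-4),[180,20.05,-19.6])
E
```

```text
target [586.7 -68.2 125.9] [180, 20.05, -19.6] now [626.1 -82.5 230.2] [179.9  20.5 -19.7]
 shift units [-0.0056 -0.0007  0.2247] rows>= 1.873332438004573  turn units [ 0.0019  0.0137 -0.0027] rows>= 0.04224390827980519
target [553.1 -56.3  28.2] [180, 20.05, -19.6] now [626.1 -82.5 230.2] [179.9  20.5 -19.7]
 shift units [-0.0041 -0.0009  0.4327] rows>= 3.6062073304768743  turn units [ 0.0019  0.0137 -0.0027] rows>= 0.04224390827980519
```

Emit:
send_rows([
  {"tx":-0.004,"ty":-0.001,"tz":0.08,"rx":0,"ry":0.01,"rz":0,"gripper":-0.3},
  {"tx":0,"ty":0,"tz":0.08,"rx":0,"ry":0,"rz":0,"gripper":-0.3},
  {"tx":0,"ty":0,"tz":0.08,"rx":0,"ry":0,"rz":0,"gripper":-0.3},
  {"tx":0,"ty":0,"tz":0.06,"rx":0,"ry":0,"rz":0,"gripper":-0.3},
  {"tx":0,"ty":0,"tz":0.06,"rx":0,"ry":0,"rz":0,"gripper":-0.3},
  {"tx":0,"ty":0,"tz":0.04,"rx":0,"ry":0,"rz":0,"gripper":-0.3},
  {"tx":0,"ty":0,"tz":0.02,"rx":0,"ry":0,"rz":0,"gripper":-0.3},
  {"tx":0,"ty":0,"tz":0,"rx":0,"ry":0,"rz":0,"gripper":-0.3},
  {"tx":0,"ty":0,"tz":0,"rx":0,"ry":0,"rz":0,"gripper":-0.3},
])

```text
time_s: 11.75
ee_pos: [557.0, -56.8, 39.9]
ee_rot: [-180.0, 19.6, -19.6]
force: [0.0, -0.3, -0.1]
gripper_width: 59.2
gripper_force: 0.0
```

```bash
python3 - <<'E'
from go import *
plan(rest(-4),[180,20.05,-19.6])
E
```

```text
target [553.1 -56.3  28.2] [180, 20.05, -19.6] now [557.  -56.8  39.9] [-180.    19.6  -19.6]
 shift units [0.0006 0.0016 0.0245] rows>= 0.20505937801062102  turn units [-0.0007 -0.0135  0.0002] rows>= 0.040640641472180314
```

Emit:
send_rows([
  {"tx":0,"ty":0.0015,"tz":0.012,"rx":0,"ry":-0.01,"rz":0,"gripper":-0.3},
  {"tx":0,"ty":0,"tz":0.012,"rx":0,"ry":0,"rz":0,"gripper":-0.3},
  {"tx":0,"ty":0,"tz":0,"rx":0,"ry":0,"rz":0,"gripper":-0.3},
  {"tx":0,"ty":0,"tz":0,"rx":0,"ry":0,"rz":0,"gripper":1},
  {"tx":0,"ty":0,"tz":0,"rx":0,"ry":0,"rz":0,"gripper":1},
  {"tx":0,"ty":0,"tz":0,"rx":0,"ry":0,"rz":0,"gripper":1},
  {"tx":0,"ty":0,"tz":0,"rx":0,"ry":0,"rz":0,"gripper":1},
  {"tx":0,"ty":0,"tz":0,"rx":0,"ry":0,"rz":0,"gripper":1},
  {"tx":0,"ty":0,"tz":0,"rx":0,"ry":0,"rz":0,"gripper":1},
])

```text
time_s: 12.88
ee_pos: [552.3, -56.0, 27.7]
ee_rot: [-180.0, 20.1, -19.6]
force: [0.3, -0.1, 0.1]
gripper_width: 31.7
gripper_force: 20.0
```

```bash
python3 - <<'E'
from go import *
plan(rest(-4),[180,20.05,-19.6]); print(env.state()['gripper_force'])
E
```

```text
target [553.1 -56.3  28.2] [180, 20.05, -19.6] now [552.3 -56.   27.7] [-180.    20.1  -19.6]
 shift units [ 0.0013 -0.0001 -0.0016] rows>= 0.017224941186512088  turn units [-0.      0.0011 -0.0001] rows>= 0.003179807485934399
20.000123530626297
```

Emit:
send_rows([
  {"tx":0,"ty":0,"tz":-0.04,"rx":0,"ry":0,"rz":0,"gripper":1},
  {"tx":0,"ty":0,"tz":-0.08,"rx":0,"ry":0,"rz":0,"gripper":1},
  {"tx":0,"ty":0,"tz":-0.09,"rx":0,"ry":0,"rz":0,"gripper":1},
  {"tx":0,"ty":0,"tz":-0.09,"rx":0,"ry":0,"rz":0,"gripper":1},
  {"tx":0,"ty":0,"tz":0,"rx":0,"ry":0.335,"rz":0,"gripper":1},
  {"tx":0,"ty":0,"tz":0,"rx":0,"ry":0.335,"rz":0,"gripper":1},
  {"tx":0,"ty":0,"tz":0,"rx":0,"ry":0,"rz":0.23,"gripper":1},
  {"tx":0,"ty":0,"tz":0,"rx":0,"ry":0,"rz":0.23,"gripper":1},
])

```text
time_s: 13.88
ee_pos: [599.7, -73.0, 168.8]
ee_rot: [180.0, -0.0, -33.6]
force: [1.0, 0.5, -1.1]
gripper_width: 31.9
gripper_force: 20.0
```

```bash
cat >> go.py <<'E'
def shelf(f=None):
    T=grab('top',f); hsv=cv2.cvtColor(T['frame'],cv2.COLOR_RGB2HSV)
    m=((hsv[:,:,0]>14)&(hsv[:,:,0]<29)&(hsv[:,:,1]>18)&(hsv[:,:,1]<60)).astype(np.uint8); m[:,:370]=0; m[:,525:]=0; m[:200]=0; m[360:]=0
    m=cv2.morphologyEx(m,cv2.MORPH_OPEN,np.ones((3,3)))
    n,l,st,_=cv2.connectedComponentsWithStats(m); k=1+np.argmax(st[1:,4])
    c=cv2.convexHull(np.argwhere(l==k)[:,::-1].astype(np.float32))[:,0]
    W=np.array([at_z(T,*p,14)[:2] for p in c],np.float32); r=cv2.minAreaRect(W)
    B=cv2.boxPoints(r); e=B[1]-B[0]; y=np.degrees(np.arctan2(e[1],e[0])); y=(y+33.6+45)%90-45-33.6
    print('shelf',r[0],'size',r[1],'yaw',y); return np.array(r[0]),y
E
python3 - <<'E'
from go import *
o,y=shelf('t2.png'); P=loc(o,y,[40,50,150]); print(P)
plan(P,[180,0,y])
E
```

```text
shelf (506.7222595214844, -319.99176025390625) size (201.54725646972656, 201.6181640625) yaw -32.339153
[ 567.26461076 -299.14412954  150.        ]
target [ 567.3 -299.1  150. ] [180, 0, np.float32(-32.339153)] now [600.1 -73.1 168.7] [180.    0.  -33.8]
 shift units [0.1967 0.4123 0.0374] rows>= 3.819310406939364  turn units [ 0.0002  0.0002 -0.0474] rows>= 0.14215285301350067
```

Emit:
send_rows([
  {"tx":0.0393,"ty":0.0825,"tz":0,"rx":0,"ry":0,"rz":0,"gripper":1},
  {"tx":0.0393,"ty":0.0825,"tz":0,"rx":0,"ry":0,"rz":0,"gripper":1},
  {"tx":0.0393,"ty":0.0825,"tz":0,"rx":0,"ry":0,"rz":0,"gripper":1},
  {"tx":0.0393,"ty":0.0825,"tz":0,"rx":0,"ry":0,"rz":0,"gripper":1},
  {"tx":0.0393,"ty":0.0825,"tz":0,"rx":0,"ry":0,"rz":-0.04,"gripper":1},
  {"tx":0,"ty":0,"tz":0.1,"rx":0,"ry":0,"rz":0,"gripper":1},
  {"tx":0,"ty":0,"tz":0.1,"rx":0,"ry":0,"rz":0,"gripper":1},
  {"tx":0,"ty":0,"tz":0.06,"rx":0,"ry":0,"rz":0,"gripper":1},
  {"tx":0,"ty":0,"tz":0.02,"rx":0,"ry":0,"rz":0,"gripper":1},
  {"tx":0,"ty":0,"tz":0,"rx":0,"ry":0,"rz":0,"gripper":1},
  {"tx":0,"ty":0,"tz":0,"rx":0,"ry":0,"rz":0,"gripper":1},
])

```text
time_s: 15.3
ee_pos: [570.3, -300.1, 30.2]
ee_rot: [-180.0, -0.2, -32.2]
force: [0.4, -0.1, 0.5]
gripper_width: 31.8
gripper_force: 20.0
```

```bash
python3 - <<'E'
from go import *
plan([567.3,-299.1,16],[180,0,-32.3])
E
```

```text
target [ 567.3 -299.1   16. ] [180, 0, -32.3] now [ 570.3 -300.1   30.2] [-180.    -0.2  -32.2]
 shift units [-0.0063  0.0015  0.0283] rows>= 0.24192684456368418  turn units [-0.0003 -0.0062  0.0041] rows>= 0.02232498694316421
```

Emit:
send_rows([
  {"tx":0,"ty":0,"tz":0.012,"rx":0,"ry":0,"rz":0,"gripper":1},
  {"tx":0,"ty":0,"tz":0.01,"rx":0,"ry":0,"rz":0,"gripper":1},
  {"tx":0,"ty":0,"tz":0.005,"rx":0,"ry":0,"rz":0,"gripper":1},
  {"tx":0,"ty":0,"tz":0,"rx":0,"ry":0,"rz":0,"gripper":1},
  {"tx":0,"ty":0,"tz":0,"rx":0,"ry":0,"rz":0,"gripper":1},
])

```text
time_s: 15.92
ee_pos: [569.3, -299.7, 15.0]
ee_rot: [180.0, -0.0, -32.2]
force: [0.9, 0.4, -1.3]
gripper_width: 31.5
gripper_force: 20.0
```

Emit:
send_rows([
  {"tx":0,"ty":0,"tz":0,"rx":0,"ry":0,"rz":0,"gripper":0},
  {"tx":0,"ty":0,"tz":0,"rx":0,"ry":0,"rz":0,"gripper":-0.2},
  {"tx":0,"ty":0,"tz":0,"rx":0,"ry":0,"rz":0,"gripper":-0.2},
  {"tx":0,"ty":0,"tz":0,"rx":0,"ry":0,"rz":0,"gripper":-0.2},
  {"tx":0,"ty":0,"tz":-0.03,"rx":0,"ry":0,"rz":0,"gripper":-0.2},
  {"tx":0,"ty":0,"tz":-0.1,"rx":0,"ry":0,"rz":0,"gripper":-1},
  {"tx":0,"ty":0,"tz":-0.12,"rx":0,"ry":0,"rz":0,"gripper":-1},
  {"tx":0,"ty":0,"tz":-0.12,"rx":0,"ry":0,"rz":0,"gripper":-1},
  {"tx":0,"ty":0,"tz":-0.12,"rx":0,"ry":0,"rz":0,"gripper":-1},
  {"tx":0,"ty":0,"tz":-0.12,"rx":0,"ry":0,"rz":0,"gripper":-1},
  {"tx":0,"ty":0,"tz":-0.05,"rx":0,"ry":0,"rz":0,"gripper":-1},
  {"tx":0,"ty":0,"tz":0,"rx":0,"ry":0,"rz":0,"gripper":-1},
])

```text
time_s: 17.42
ee_pos: [569.6, -299.8, 348.5]
ee_rot: [-180.0, -0.4, -32.2]
force: [0.1, -0.2, -0.4]
gripper_width: 90.9
gripper_force: 0.0
```

```bash
python3 - <<'E'
from go import *
plan(loc(*RAIL,[-34,-45,340]),[180,0,29.6])
E
```

```text
target [544.8 216.1 340. ] [180, 0, 29.6] now [ 569.6 -299.8  348.5] [-180.    -0.4  -32.2]
 shift units [-0.592  -0.8466  0.0133] rows>= 8.609440979436206  turn units [ 0.0062 -0.0116 -2.0601] rows>= 6.180294987795245
```

Emit:
send_rows([
  {"tx":-0.0592,"ty":-0.0847,"tz":0,"rx":0,"ry":0,"rz":0,"gripper":-1},
  {"tx":-0.0592,"ty":-0.0847,"tz":0,"rx":0,"ry":0,"rz":0,"gripper":-1},
  {"tx":-0.0592,"ty":-0.0847,"tz":0,"rx":0,"ry":0,"rz":0,"gripper":-1},
  {"tx":-0.0592,"ty":-0.0847,"tz":0,"rx":0,"ry":0,"rz":0,"gripper":-1},
  {"tx":-0.0592,"ty":-0.0847,"tz":0,"rx":0,"ry":0,"rz":0,"gripper":-1},
  {"tx":-0.0592,"ty":-0.0847,"tz":0,"rx":0,"ry":0,"rz":0,"gripper":-1},
  {"tx":-0.0592,"ty":-0.0847,"tz":0,"rx":0,"ry":0,"rz":0,"gripper":-1},
  {"tx":-0.0592,"ty":-0.0847,"tz":0,"rx":0,"ry":0,"rz":0,"gripper":-1},
  {"tx":-0.0592,"ty":-0.0847,"tz":0,"rx":0,"ry":0,"rz":0,"gripper":-1},
  {"tx":-0.0592,"ty":-0.0847,"tz":0,"rx":0,"ry":0,"rz":0,"gripper":-1},
])

```text
time_s: 18.68
ee_pos: [543.3, 217.9, 343.0]
ee_rot: [179.8, 0.1, -32.2]
force: [-0.0, 0.1, 0.8]
gripper_width: 91.2
gripper_force: 0.0
```

Emit:
send_rows([
  {"tx":0,"ty":0,"tz":0,"rx":0,"ry":0,"rz":-0.295,"gripper":-1},
  {"tx":0,"ty":0,"tz":0,"rx":0,"ry":0,"rz":-0.295,"gripper":-1},
  {"tx":0,"ty":0,"tz":0,"rx":0,"ry":0,"rz":-0.295,"gripper":-1},
  {"tx":0,"ty":0,"tz":0,"rx":0,"ry":0,"rz":-0.295,"gripper":-1},
  {"tx":0,"ty":0,"tz":0,"rx":0,"ry":0,"rz":-0.295,"gripper":-1},
  {"tx":0,"ty":0,"tz":0,"rx":0,"ry":0,"rz":-0.295,"gripper":-1},
  {"tx":0,"ty":0,"tz":0,"rx":0,"ry":0,"rz":-0.29,"gripper":-1},
  {"tx":0,"ty":0,"tz":0,"rx":0,"ry":0,"rz":0,"gripper":-1},
  {"tx":0,"ty":0,"tz":0,"rx":0,"ry":0,"rz":0,"gripper":-1},
])

```text
time_s: 19.8
ee_pos: [544.0, 216.4, 344.0]
ee_rot: [-180.0, 0.1, 29.5]
force: [0.2, -0.1, 0.1]
gripper_width: 91.3
gripper_force: 0.0
```

```bash
python3 - <<'E'
from go import *
plan(loc(*RAIL,[-34,-45,157]),[180,0,29.6])
E
```

```text
target [544.8 216.1 157. ] [180, 0, 29.6] now [544.  216.4 344. ] [-1.80e+02  1.00e-01  2.95e+01]
 shift units [0.0016 0.0013 0.374 ] rows>= 3.1167444159302504  turn units [-0.0003  0.0034 -0.0041] rows>= 0.016067618056278585
```

Descend, settle, grip, lift and draw off.

Emit:
send_rows([
  {"tx":0.001,"ty":0.001,"tz":0.1,"rx":0,"ry":0,"rz":0,"gripper":-1},
  {"tx":0,"ty":0,"tz":0.1,"rx":0,"ry":0,"rz":0,"gripper":-1},
  {"tx":0,"ty":0,"tz":0.09,"rx":0,"ry":0,"rz":0,"gripper":-1},
  {"tx":0,"ty":0,"tz":0.05,"rx":0,"ry":0,"rz":0,"gripper":-1},
  {"tx":0,"ty":0,"tz":0.034,"rx":0,"ry":0,"rz":0,"gripper":-1},
  {"tx":0,"ty":0,"tz":0,"rx":0,"ry":0,"rz":0,"gripper":-1},
  {"tx":0,"ty":0,"tz":0,"rx":0,"ry":0,"rz":0,"gripper":-1},
])

```text
time_s: 20.68
ee_pos: [545.5, 216.5, 158.6]
ee_rot: [180.0, -0.1, 29.6]
force: [0.4, -0.7, 0.2]
gripper_width: 91.0
gripper_force: 0.0
```

Emit:
send_rows([
  {"tx":0,"ty":0,"tz":0,"rx":0,"ry":0,"rz":0,"gripper":1},
  {"tx":0,"ty":0,"tz":0,"rx":0,"ry":0,"rz":0,"gripper":1},
  {"tx":0,"ty":0,"tz":0,"rx":0,"ry":0,"rz":0,"gripper":1},
  {"tx":0,"ty":0,"tz":0,"rx":0,"ry":0,"rz":0,"gripper":1},
  {"tx":0,"ty":0,"tz":0,"rx":0,"ry":0,"rz":0,"gripper":1},
  {"tx":0,"ty":0,"tz":0,"rx":0,"ry":0,"rz":0,"gripper":1},
  {"tx":0,"ty":0,"tz":0,"rx":0,"ry":0,"rz":0,"gripper":1},
  {"tx":0,"ty":0,"tz":0,"rx":0,"ry":0,"rz":0,"gripper":1},
  {"tx":0,"ty":0,"tz":0,"rx":0,"ry":0,"rz":0,"gripper":1},
])

```text
time_s: 21.8
ee_pos: [545.1, 216.4, 157.9]
ee_rot: [180.0, 0.0, 29.6]
force: [-0.5, 0.2, -0.7]
gripper_width: 31.8
gripper_force: 20.0
```

Emit:
send_rows([
  {"tx":0,"ty":0,"tz":-0.01,"rx":0,"ry":0,"rz":0,"gripper":1},
  {"tx":0,"ty":0,"tz":-0.01,"rx":0,"ry":0,"rz":0,"gripper":1},
  {"tx":0,"ty":0,"tz":0,"rx":0,"ry":0,"rz":0,"gripper":1},
  {"tx":0,"ty":0,"tz":0,"rx":0,"ry":0,"rz":0,"gripper":1},
  {"tx":-0.03,"ty":0,"tz":0,"rx":0,"ry":0,"rz":0,"gripper":1},
  {"tx":-0.03,"ty":0,"tz":0,"rx":0,"ry":0,"rz":0,"gripper":1},
  {"tx":-0.04,"ty":0,"tz":0,"rx":0,"ry":0,"rz":0,"gripper":1},
  {"tx":-0.04,"ty":0,"tz":0,"rx":0,"ry":0,"rz":0,"gripper":1},
  {"tx":0,"ty":0,"tz":0,"rx":0,"ry":0,"rz":0,"gripper":1},
])

```text
time_s: 22.92
ee_pos: [482.5, 180.9, 168.2]
ee_rot: [180.0, 0.0, 29.6]
force: [0.4, 0.6, -0.3]
gripper_width: 31.9
gripper_force: 20.0
```

```bash
python3 - <<'E'
from go import *
plan(loc(*TUR,[0,0,325]),[180,0,-19.6])
E
```

```text
target [471.5 -27.2 325. ] [180, 0, -19.6] now [482.5 180.9 168.2] [180.    0.   29.6]
 shift units [-0.2247  0.3511 -0.3135] rows>= 4.346330193506584  turn units [6.000e-04 1.200e-03 1.639e+00] rows>= 4.917140710994997
```

Emit:
send_rows([
  {"tx":0,"ty":0,"tz":-0.105,"rx":0,"ry":0,"rz":0,"gripper":1},
  {"tx":0,"ty":0,"tz":-0.105,"rx":0,"ry":0,"rz":0,"gripper":1},
  {"tx":0,"ty":0,"tz":-0.104,"rx":0,"ry":0,"rz":0,"gripper":1},
  {"tx":-0.0562,"ty":0.0878,"tz":0,"rx":0,"ry":0,"rz":0,"gripper":1},
  {"tx":-0.0562,"ty":0.0878,"tz":0,"rx":0,"ry":0,"rz":0,"gripper":1},
  {"tx":-0.0562,"ty":0.0878,"tz":0,"rx":0,"ry":0,"rz":0,"gripper":1},
  {"tx":-0.0562,"ty":0.0878,"tz":0,"rx":0,"ry":0,"rz":0,"gripper":1},
  {"tx":0,"ty":0,"tz":0,"rx":0,"ry":0,"rz":0.328,"gripper":1},
  {"tx":0,"ty":0,"tz":0,"rx":0,"ry":0,"rz":0.328,"gripper":1},
  {"tx":0,"ty":0,"tz":0,"rx":0,"ry":0,"rz":0.328,"gripper":1},
  {"tx":0,"ty":0,"tz":0,"rx":0,"ry":0,"rz":0.328,"gripper":1},
  {"tx":0,"ty":0,"tz":0,"rx":0,"ry":0,"rz":0.328,"gripper":1},
])

```text
time_s: 24.42
ee_pos: [473.7, -26.4, 325.1]
ee_rot: [-180.0, -0.0, -19.9]
force: [0.2, 0.2, -0.1]
gripper_width: 31.6
gripper_force: 20.0
```

Emit:
send_rows([
  {"tx":0,"ty":0,"tz":0,"rx":0,"ry":0,"rz":0,"gripper":1},
  {"tx":0,"ty":0,"tz":0,"rx":0,"ry":0,"rz":0,"gripper":1},
  {"tx":0,"ty":0,"tz":0,"rx":0,"ry":0,"rz":0,"gripper":1},
])

```text
time_s: 24.8
ee_pos: [473.3, -26.4, 325.0]
ee_rot: [-180.0, -0.0, -19.5]
force: [0.9, -0.4, -0.3]
gripper_width: 31.7
gripper_force: 20.0
```

```bash
python3 - <<'E'
from go import *
plan(loc(*TUR,[0,0,301]),[180,0,-19.6])
E
```

```text
target [471.5 -27.2 301. ] [180, 0, -19.6] now [473.3 -26.4 325. ] [-180.    -0.   -19.5]
 shift units [-0.0029  0.0027  0.0479] rows>= 0.40078775575472775  turn units [-0.     -0.0004  0.0025] rows>= 0.007460605665842733
```

Emit:
send_rows([
  {"tx":-0.0029,"ty":0.0025,"tz":0.016,"rx":0,"ry":0,"rz":0,"gripper":1},
  {"tx":0,"ty":0,"tz":0.016,"rx":0,"ry":0,"rz":0,"gripper":1},
  {"tx":0,"ty":0,"tz":0.016,"rx":0,"ry":0,"rz":0,"gripper":1},
  {"tx":0,"ty":0,"tz":0,"rx":0,"ry":0,"rz":0,"gripper":1},
  {"tx":0,"ty":0,"tz":0,"rx":0,"ry":0,"rz":0,"gripper":1},
])

```text
time_s: 25.42
ee_pos: [471.5, -27.1, 301.0]
ee_rot: [-180.0, -0.0, -19.6]
force: [-0.4, 0.0, -0.6]
gripper_width: 31.8
gripper_force: 20.0
```

Emit:
send_rows([
  {"tx":0,"ty":0,"tz":0,"rx":0,"ry":0,"rz":0,"gripper":-0.3},
  {"tx":0,"ty":0,"tz":0,"rx":0,"ry":0,"rz":0,"gripper":-0.3},
  {"tx":0,"ty":0,"tz":0,"rx":0,"ry":0,"rz":0,"gripper":-0.3},
  {"tx":0,"ty":0,"tz":0,"rx":0,"ry":0,"rz":0,"gripper":-0.3},
  {"tx":0,"ty":0,"tz":0,"rx":0,"ry":0,"rz":0,"gripper":-0.3},
  {"tx":0,"ty":0,"tz":0,"rx":0,"ry":0,"rz":0,"gripper":-0.3},
  {"tx":0,"ty":0,"tz":-0.06,"rx":0,"ry":0,"rz":0,"gripper":-0.3},
  {"tx":0,"ty":0,"tz":-0.06,"rx":0,"ry":0,"rz":0,"gripper":-0.3},
])

```text
time_s: 26.42
ee_pos: [471.3, -27.1, 361.5]
ee_rot: [180.0, 0.0, -19.6]
force: [-0.1, -0.2, -0.3]
gripper_width: 59.4
gripper_force: 0.0
```

Emit:
send_rows([
  {"tx":0.08,"ty":0,"tz":0,"rx":0,"ry":0,"rz":0,"gripper":-0.3},
  {"tx":0.08,"ty":0,"tz":0,"rx":0,"ry":0,"rz":0,"gripper":-0.3},
  {"tx":0.08,"ty":0,"tz":0,"rx":0,"ry":0,"rz":0,"gripper":-0.3},
  {"tx":0.086,"ty":0,"tz":0,"rx":0,"ry":0,"rz":0,"gripper":-0.3},
  {"tx":0,"ty":0,"tz":0.1,"rx":0,"ry":0,"rz":0,"gripper":-0.3},
  {"tx":0,"ty":0,"tz":0.1,"rx":0,"ry":0,"rz":0,"gripper":-0.3},
  {"tx":0,"ty":0,"tz":0.05,"rx":0,"ry":0,"rz":0,"gripper":-0.3},
  {"tx":0,"ty":0,"tz":0,"rx":0,"ry":-0.335,"rz":0,"gripper":-0.3},
  {"tx":0,"ty":0,"tz":0,"rx":0,"ry":-0.335,"rz":0,"gripper":-0.3},
  {"tx":0,"ty":0,"tz":0,"rx":0,"ry":0,"rz":0,"gripper":-0.3},
])

```text
time_s: 27.68
ee_pos: [626.5, -82.7, 231.5]
ee_rot: [179.9, 20.4, -19.7]
force: [1.1, 0.2, -0.5]
gripper_width: 59.2
gripper_force: 0.0
```

```bash
cat >> go.py <<'E'
def look(f):
    d=grab('side'); t=grab('top')
    u,v=proj(d,rest(0))[0].astype(int); a=d['frame'][v-30:v+30,u-40:u+40]
    b=t['frame'][215:355,375:520]
    cv2.imwrite('pics/'+f,np.hstack([cv2.resize(a,(400,300),interpolation=3),cv2.resize(b,(311,300),interpolation=3)])[:,:,::-1])
E
python3 - <<'E'
from go import *
plan(rest(-4),[180,20.05,-19.6]); look('g4.png')
E
```

```text
target [553.1 -56.3  28.2] [180, 20.05, -19.6] now [626.5 -82.7 231.5] [179.9  20.4 -19.7]
 shift units [-0.0048 -0.0008  0.4354] rows>= 3.628596454665675  turn units [ 0.0014  0.0105 -0.0025] rows>= 0.03249937056568588
```

View pics/g4.png

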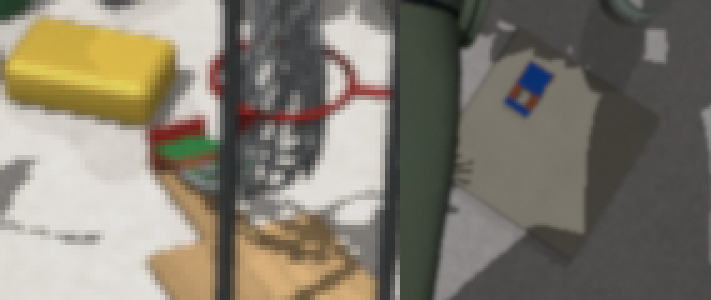

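Green is on the rest, glaze up, and blue lies flat and glaze up on the shelf at (528, 90).

Emit:
send_rows([
  {"tx":-0.004,"ty":0,"tz":0.08,"rx":0,"ry":0,"rz":0,"gripper":-0.3},
  {"tx":0,"ty":0,"tz":0.08,"rx":0,"ry":0,"rz":0,"gripper":-0.3},
  {"tx":0,"ty":0,"tz":0.08,"rx":0,"ry":0,"rz":0,"gripper":-0.3},
  {"tx":0,"ty":0,"tz":0.08,"rx":0,"ry":0,"rz":0,"gripper":-0.3},
  {"tx":0,"ty":0,"tz":0.06,"rx":0,"ry":0,"rz":0,"gripper":-0.3},
  {"tx":0,"ty":0,"tz":0.04,"rx":0,"ry":0,"rz":0,"gripper":-0.3},
  {"tx":0,"ty":0,"tz":0,"rx":0,"ry":0,"rz":0,"gripper":-0.3},
  {"tx":0,"ty":0,"tz":0,"rx":0,"ry":0,"rz":0,"gripper":-0.3},
])

```text
time_s: 28.78
ee_pos: [556.1, -57.0, 41.5]
ee_rot: [-180.0, 19.8, -19.6]
force: [-0.8, -0.2, 0.2]
gripper_width: 59.1
gripper_force: 0.0
```

```bash
python3 - <<'E'
from go import *
plan(rest(-4),[180,20.05,-19.6])
E
```

```text
target [553.1 -56.3  28.2] [180, 20.05, -19.6] now [556.1 -57.   41.5] [-180.    19.8  -19.6]
 shift units [0.0033 0.0007 0.0271] rows>= 0.22742268093887  turn units [-0.001  -0.0067  0.0009] rows>= 0.020625043595565953
```

Emit:
send_rows([
  {"tx":0.003,"ty":0.0005,"tz":0.014,"rx":0,"ry":-0.006,"rz":0,"gripper":-0.3},
  {"tx":0,"ty":0,"tz":0.012,"rx":0,"ry":0,"rz":0,"gripper":-0.3},
  {"tx":0,"ty":0,"tz":0,"rx":0,"ry":0,"rz":0,"gripper":-0.3},
  {"tx":0,"ty":0,"tz":0,"rx":0,"ry":0,"rz":0,"gripper":1},
  {"tx":0,"ty":0,"tz":0,"rx":0,"ry":0,"rz":0,"gripper":1},
  {"tx":0,"ty":0,"tz":0,"rx":0,"ry":0,"rz":0,"gripper":1},
  {"tx":0,"ty":0,"tz":0,"rx":0,"ry":0,"rz":0,"gripper":1},
  {"tx":0,"ty":0,"tz":0,"rx":0,"ry":0,"rz":0,"gripper":1},
  {"tx":0,"ty":0,"tz":0,"rx":0,"ry":0,"rz":0,"gripper":1},
])

```text
time_s: 29.9
ee_pos: [552.4, -56.2, 26.8]
ee_rot: [-180.0, 20.3, -19.6]
force: [0.3, -1.3, 0.2]
gripper_width: 31.6
gripper_force: 20.0
```

Emit:
send_rows([
  {"tx":0,"ty":0,"tz":-0.04,"rx":0,"ry":0,"rz":0,"gripper":1},
  {"tx":0,"ty":0,"tz":-0.08,"rx":0,"ry":0,"rz":0,"gripper":1},
  {"tx":0,"ty":0,"tz":-0.09,"rx":0,"ry":0,"rz":0,"gripper":1},
  {"tx":0,"ty":0,"tz":-0.09,"rx":0,"ry":0,"rz":0,"gripper":1},
  {"tx":0,"ty":0,"tz":0,"rx":0,"ry":0.335,"rz":0,"gripper":1},
  {"tx":0,"ty":0,"tz":0,"rx":0,"ry":0.335,"rz":0,"gripper":1},
  {"tx":0,"ty":0,"tz":0,"rx":0,"ry":0,"rz":0.23,"gripper":1},
  {"tx":0,"ty":0,"tz":0,"rx":0,"ry":0,"rz":0.19,"gripper":1},
])

```text
time_s: 30.9
ee_pos: [600.3, -73.3, 167.8]
ee_rot: [180.0, 0.2, -32.4]
force: [0.6, 0.2, -0.5]
gripper_width: 32.0
gripper_force: 20.0
```

```bash
cat >> go.py <<'E'
def tags():
    T=grab('top'); hsv=cv2.cvtColor(T['frame'],cv2.COLOR_RGB2HSV)
    for c,(a,b) in dict(blue=(105,130),green=(50,75),yellow=(24,32)).items():
        m=((hsv[:,:,0]>=a)&(hsv[:,:,0]<=b)&(hsv[:,:,1]>130)).astype(np.uint8); m[:,:380]=0;m[:,525:]=0;m[:215]=0;m[355:]=0
        if m.sum()>20:
            M=cv2.moments(m); print(c,m.sum(),at_z(T,M['m10']/M['m00'],M['m01']/M['m00'],20)[:2].round(1))
E
python3 - <<'E'
from go import *
print(env.state()['gripper_width'])
o,y=shelf(); tags(); P=loc(o,y,[-40,50,150]); print(P)
plan(P,[180,0,y])
E
```

```text
31.97831502947278
shelf (506.68841552734375, -319.8345947265625) size (202.13961791992188, 201.5011749267578) yaw -31.919708
blue 152 [ 573.8 -302.8]
[ 499.17333717 -256.2458882   150.        ]
target [ 499.2 -256.2  150. ] [180, 0, np.float32(-31.919708)] now [600.8 -73.5 167.5] [180.    0.2 -32.2]
 shift units [0.0228 0.4175 0.0353] rows>= 3.4969046094424865  turn units [ 0.0016  0.0062 -0.009 ] rows>= 0.03330051514465218
```

Emit:
send_rows([
  {"tx":0.005,"ty":0.1045,"tz":0,"rx":0,"ry":0,"rz":0,"gripper":1},
  {"tx":0.005,"ty":0.1045,"tz":0,"rx":0,"ry":0,"rz":0,"gripper":1},
  {"tx":0.005,"ty":0.1045,"tz":0,"rx":0,"ry":0,"rz":0,"gripper":1},
  {"tx":0.005,"ty":0.1045,"tz":0,"rx":0,"ry":0,"rz":0,"gripper":1},
  {"tx":0,"ty":0,"tz":0.1,"rx":0,"ry":0,"rz":0,"gripper":1},
  {"tx":0,"ty":0,"tz":0.1,"rx":0,"ry":0,"rz":0,"gripper":1},
  {"tx":0,"ty":0,"tz":0.05,"rx":0,"ry":0,"rz":0,"gripper":1},
  {"tx":0,"ty":0,"tz":0.026,"rx":0,"ry":0,"rz":0,"gripper":1},
  {"tx":0,"ty":0,"tz":0,"rx":0,"ry":0,"rz":0,"gripper":1},
  {"tx":0,"ty":0,"tz":0,"rx":0,"ry":0,"rz":0,"gripper":1},
])

```text
time_s: 32.25
ee_pos: [498.9, -256.1, 30.7]
ee_rot: [180.0, 0.0, -32.2]
force: [0.4, -0.0, 1.1]
gripper_width: 31.3
gripper_force: 20.0
```

```bash
python3 - <<'E'
from go import *
plan([499.2,-256.2,15.5],[180,0,-32])
E
```

```text
target [ 499.2 -256.2   15.5] [180, 0, -32] now [ 498.9 -256.1   30.7] [180.    0.  -32.2]
 shift units [ 0.0006 -0.0002  0.0304] rows>= 0.253572450412192  turn units [ 0.0011  0.001  -0.0059] rows>= 0.01811748636280456
```

Emit:
send_rows([
  {"tx":0,"ty":0,"tz":0.014,"rx":0,"ry":0,"rz":0,"gripper":1},
  {"tx":0,"ty":0,"tz":0.01,"rx":0,"ry":0,"rz":0,"gripper":1},
  {"tx":0,"ty":0,"tz":0.006,"rx":0,"ry":0,"rz":0,"gripper":1},
  {"tx":0,"ty":0,"tz":0,"rx":0,"ry":0,"rz":0,"gripper":1},
  {"tx":0,"ty":0,"tz":0,"rx":0,"ry":0,"rz":0,"gripper":1},
])

```text
time_s: 32.88
ee_pos: [497.9, -255.7, 14.5]
ee_rot: [180.0, 0.2, -32.2]
force: [-1.1, 0.1, -1.1]
gripper_width: 32.1
gripper_force: 20.0
```

Emit:
send_rows([
  {"tx":0,"ty":0,"tz":0,"rx":0,"ry":0,"rz":0,"gripper":0},
  {"tx":0,"ty":0,"tz":0,"rx":0,"ry":0,"rz":0,"gripper":-0.2},
  {"tx":0,"ty":0,"tz":0,"rx":0,"ry":0,"rz":0,"gripper":-0.2},
  {"tx":0,"ty":0,"tz":0,"rx":0,"ry":0,"rz":0,"gripper":-0.2},
  {"tx":0,"ty":0,"tz":-0.03,"rx":0,"ry":0,"rz":0,"gripper":-0.2},
  {"tx":0,"ty":0,"tz":-0.1,"rx":0,"ry":0,"rz":0,"gripper":-1},
  {"tx":0,"ty":0,"tz":-0.12,"rx":0,"ry":0,"rz":0,"gripper":-1},
  {"tx":0,"ty":0,"tz":-0.12,"rx":0,"ry":0,"rz":0,"gripper":-1},
  {"tx":0,"ty":0,"tz":-0.12,"rx":0,"ry":0,"rz":0,"gripper":-1},
  {"tx":0,"ty":0,"tz":-0.12,"rx":0,"ry":0,"rz":0,"gripper":-1},
  {"tx":0,"ty":0,"tz":-0.06,"rx":0,"ry":0,"rz":0,"gripper":-1},
  {"tx":0,"ty":0,"tz":0,"rx":0,"ry":0,"rz":0,"gripper":-1},
])

```text
time_s: 34.38
ee_pos: [499.4, -256.3, 353.3]
ee_rot: [180.0, -0.2, -32.2]
force: [0.3, 1.5, -0.9]
gripper_width: 91.8
gripper_force: 0.0
```

```bash
python3 - <<'E'
from go import *
plan(loc(*RAIL,[-34,45,340]),[180,0,29.6])
E
```

```text
target [500.3 294.3 340. ] [180, 0, 29.6] now [ 499.4 -256.3  353.3] [180.   -0.2 -32.2]
 shift units [-0.5855 -0.9328  0.0239] rows>= 9.17985689309023  turn units [ 0.0048 -0.007  -2.0601] rows>= 6.18035640702736
```

Emit:
send_rows([
  {"tx":-0.0532,"ty":-0.0848,"tz":0,"rx":0,"ry":0,"rz":0,"gripper":-1},
  {"tx":-0.0532,"ty":-0.0848,"tz":0,"rx":0,"ry":0,"rz":0,"gripper":-1},
  {"tx":-0.0532,"ty":-0.0848,"tz":0,"rx":0,"ry":0,"rz":0,"gripper":-1},
  {"tx":-0.0532,"ty":-0.0848,"tz":0,"rx":0,"ry":0,"rz":0,"gripper":-1},
  {"tx":-0.0532,"ty":-0.0848,"tz":0,"rx":0,"ry":0,"rz":0,"gripper":-1},
  {"tx":-0.0532,"ty":-0.0848,"tz":0,"rx":0,"ry":0,"rz":0,"gripper":-1},
  {"tx":-0.0532,"ty":-0.0848,"tz":0,"rx":0,"ry":0,"rz":0,"gripper":-1},
  {"tx":-0.0532,"ty":-0.0848,"tz":0,"rx":0,"ry":0,"rz":0,"gripper":-1},
  {"tx":-0.0532,"ty":-0.0848,"tz":0,"rx":0,"ry":0,"rz":0,"gripper":-1},
  {"tx":-0.0532,"ty":-0.0848,"tz":0,"rx":0,"ry":0,"rz":0,"gripper":-1},
  {"tx":-0.0532,"ty":-0.0848,"tz":0,"rx":0,"ry":0,"rz":0,"gripper":-1},
])

```text
time_s: 35.75
ee_pos: [508.1, 276.3, 348.0]
ee_rot: [-179.5, 1.3, -29.9]
force: [-0.5, 0.4, -0.1]
gripper_width: 90.9
gripper_force: 0.0
```

Emit:
send_rows([
  {"tx":0,"ty":0,"tz":0,"rx":0,"ry":0,"rz":-0.295,"gripper":-1},
  {"tx":0,"ty":0,"tz":0,"rx":0,"ry":0,"rz":-0.295,"gripper":-1},
  {"tx":0,"ty":0,"tz":0,"rx":0,"ry":0,"rz":-0.295,"gripper":-1},
  {"tx":0,"ty":0,"tz":0,"rx":0,"ry":0,"rz":-0.295,"gripper":-1},
  {"tx":0,"ty":0,"tz":0,"rx":0,"ry":0,"rz":-0.295,"gripper":-1},
  {"tx":0,"ty":0,"tz":0,"rx":0,"ry":0,"rz":-0.295,"gripper":-1},
  {"tx":0,"ty":0,"tz":0,"rx":0,"ry":0,"rz":-0.29,"gripper":-1},
  {"tx":0,"ty":0,"tz":0,"rx":0,"ry":0,"rz":0,"gripper":-1},
  {"tx":0,"ty":0,"tz":0,"rx":0,"ry":0,"rz":0,"gripper":-1},
])

```text
time_s: 36.88
ee_pos: [509.1, 274.0, 348.8]
ee_rot: [-178.7, 0.1, 31.6]
force: [-0.5, -0.2, 0.4]
gripper_width: 91.1
gripper_force: 0.0
```

```bash
python3 - <<'E'
from go import *
plan(loc(*RAIL,[-34,45,157]),[180,0,29.6])
E
```

```text
target [500.3 294.3 157. ] [180, 0, 29.6] now [509.1 274.  348.8] [-1.787e+02  1.000e-01  3.160e+01]
 shift units [ 0.0067 -0.0352  0.3844] rows>= 3.2172305469117064  turn units [-0.0429  0.003   0.0661] rows>= 0.23667455385724862
```

The last joint hit its range on that path, so I'll turn earlier next time. Correcting the pose now.

Emit:
send_rows([
  {"tx":0.0067,"ty":-0.0352,"tz":0,"rx":0,"ry":0,"rz":0,"gripper":-1},
  {"tx":0,"ty":0,"tz":0,"rx":-0.043,"ry":0.003,"rz":0.066,"gripper":-1},
  {"tx":0,"ty":0,"tz":0,"rx":0,"ry":0,"rz":0,"gripper":-1},
  {"tx":0,"ty":0,"tz":0,"rx":0,"ry":0,"rz":0,"gripper":-1},
])

```text
time_s: 37.38
ee_pos: [502.8, 291.5, 349.9]
ee_rot: [-180.0, -0.1, 29.8]
force: [-0.6, -0.5, 0.1]
gripper_width: 91.2
gripper_force: 0.0
```

```bash
python3 - <<'E'
from go import *
plan(loc(*RAIL,[-34,45,157]),[180,0,29.6])
E
```

```text
target [500.3 294.3 157. ] [180, 0, 29.6] now [502.8 291.5 349.9] [-1.80e+02 -1.00e-01  2.98e+01]
 shift units [-0.0021 -0.0074  0.3858] rows>= 3.215431889731066  turn units [-0.0006 -0.0029  0.0054] rows>= 0.01864105666926335
```

Emit:
send_rows([
  {"tx":-0.002,"ty":-0.0074,"tz":0.1,"rx":0,"ry":0,"rz":0.005,"gripper":-1},
  {"tx":0,"ty":0,"tz":0.1,"rx":0,"ry":0,"rz":0,"gripper":-1},
  {"tx":0,"ty":0,"tz":0.09,"rx":0,"ry":0,"rz":0,"gripper":-1},
  {"tx":0,"ty":0,"tz":0.055,"rx":0,"ry":0,"rz":0,"gripper":-1},
  {"tx":0,"ty":0,"tz":0.04,"rx":0,"ry":0,"rz":0,"gripper":-1},
  {"tx":0,"ty":0,"tz":0,"rx":0,"ry":0,"rz":0,"gripper":-1},
  {"tx":0,"ty":0,"tz":0,"rx":0,"ry":0,"rz":0,"gripper":-1},
])

```text
time_s: 38.25
ee_pos: [501.3, 294.1, 158.4]
ee_rot: [-180.0, -0.2, 29.6]
force: [0.8, -1.0, 0.5]
gripper_width: 91.1
gripper_force: 0.0
```

```bash
python3 - <<'E'
from go import *
plan(loc(*RAIL,[-34,45,157]),[180,0,29.6])
E
```

```text
target [500.3 294.3 157. ] [180, 0, 29.6] now [501.3 294.1 158.4] [-180.    -0.2   29.6]
 shift units [-0.0014 -0.0013  0.0028] rows>= 0.028356695632952747  turn units [-0.     -0.0063 -0.0012] rows>= 0.019153902353922756
```

Good; grip, lift and draw off.

Emit:
send_rows([
  {"tx":0,"ty":0,"tz":0,"rx":0,"ry":0,"rz":0,"gripper":1},
  {"tx":0,"ty":0,"tz":0,"rx":0,"ry":0,"rz":0,"gripper":1},
  {"tx":0,"ty":0,"tz":0,"rx":0,"ry":0,"rz":0,"gripper":1},
  {"tx":0,"ty":0,"tz":0,"rx":0,"ry":0,"rz":0,"gripper":1},
  {"tx":0,"ty":0,"tz":0,"rx":0,"ry":0,"rz":0,"gripper":1},
  {"tx":0,"ty":0,"tz":0,"rx":0,"ry":0,"rz":0,"gripper":1},
  {"tx":0,"ty":0,"tz":0,"rx":0,"ry":0,"rz":0,"gripper":1},
  {"tx":0,"ty":0,"tz":0,"rx":0,"ry":0,"rz":0,"gripper":1},
  {"tx":0,"ty":0,"tz":0,"rx":0,"ry":0,"rz":0,"gripper":1},
])

```text
time_s: 39.38
ee_pos: [500.6, 293.8, 157.4]
ee_rot: [180.0, -0.1, 29.6]
force: [-1.1, 0.4, 0.7]
gripper_width: 31.6
gripper_force: 20.0
```

Emit:
send_rows([
  {"tx":0,"ty":0,"tz":-0.01,"rx":0,"ry":0,"rz":0,"gripper":1},
  {"tx":0,"ty":0,"tz":-0.01,"rx":0,"ry":0,"rz":0,"gripper":1},
  {"tx":0,"ty":0,"tz":0,"rx":0,"ry":0,"rz":0,"gripper":1},
  {"tx":0,"ty":0,"tz":0,"rx":0,"ry":0,"rz":0,"gripper":1},
  {"tx":-0.03,"ty":0,"tz":0,"rx":0,"ry":0,"rz":0,"gripper":1},
  {"tx":-0.03,"ty":0,"tz":0,"rx":0,"ry":0,"rz":0,"gripper":1},
  {"tx":-0.04,"ty":0,"tz":0,"rx":0,"ry":0,"rz":0,"gripper":1},
  {"tx":-0.04,"ty":0,"tz":0,"rx":0,"ry":0,"rz":0,"gripper":1},
  {"tx":0,"ty":0,"tz":0,"rx":0,"ry":0,"rz":0,"gripper":1},
])

```text
time_s: 40.5
ee_pos: [438.0, 258.3, 167.5]
ee_rot: [180.0, -0.1, 29.6]
force: [0.1, 0.7, -1.2]
gripper_width: 31.9
gripper_force: 20.0
```

```bash
python3 - <<'E'
from go import *
plan(loc(*TUR,[0,0,325]),[180,0,-19.6])
E
```

```text
target [471.5 -27.2 325. ] [180, 0, -19.6] now [438.  258.3 167.5] [ 1.80e+02 -1.00e-01  2.96e+01]
 shift units [-0.2234  0.5296 -0.3151] rows>= 5.462739623770447  turn units [-6.0000e-04 -1.7000e-03  1.6393e+00] rows>= 4.91793028177654
```

Emit:
send_rows([
  {"tx":0,"ty":0,"tz":-0.105,"rx":0,"ry":0,"rz":0,"gripper":1},
  {"tx":0,"ty":0,"tz":-0.105,"rx":0,"ry":0,"rz":0,"gripper":1},
  {"tx":0,"ty":0,"tz":-0.105,"rx":0,"ry":0,"rz":0,"gripper":1},
  {"tx":-0.0375,"ty":0.0885,"tz":0,"rx":0,"ry":0,"rz":0,"gripper":1},
  {"tx":-0.0375,"ty":0.0885,"tz":0,"rx":0,"ry":0,"rz":0,"gripper":1},
  {"tx":-0.0375,"ty":0.0885,"tz":0,"rx":0,"ry":0,"rz":0,"gripper":1},
  {"tx":-0.0375,"ty":0.0885,"tz":0,"rx":0,"ry":0,"rz":0,"gripper":1},
  {"tx":-0.0375,"ty":0.0885,"tz":0,"rx":0,"ry":0,"rz":0,"gripper":1},
  {"tx":-0.0375,"ty":0.0885,"tz":0,"rx":0,"ry":0,"rz":0,"gripper":1},
])

```text
time_s: 41.62
ee_pos: [473.2, -28.9, 324.9]
ee_rot: [180.0, -0.2, 29.6]
force: [0.4, -0.6, -0.4]
gripper_width: 31.7
gripper_force: 20.0
```

Emit:
send_rows([
  {"tx":0,"ty":0,"tz":0,"rx":0,"ry":0,"rz":0.328,"gripper":1},
  {"tx":0,"ty":0,"tz":0,"rx":0,"ry":0,"rz":0.328,"gripper":1},
  {"tx":0,"ty":0,"tz":0,"rx":0,"ry":0,"rz":0.328,"gripper":1},
  {"tx":0,"ty":0,"tz":0,"rx":0,"ry":0,"rz":0.328,"gripper":1},
  {"tx":0,"ty":0,"tz":0,"rx":0,"ry":0,"rz":0.328,"gripper":1},
  {"tx":0,"ty":0,"tz":0,"rx":0,"ry":0,"rz":0,"gripper":1},
  {"tx":0,"ty":0,"tz":0,"rx":0,"ry":0,"rz":0,"gripper":1},
  {"tx":0,"ty":0,"tz":0,"rx":0,"ry":0,"rz":0,"gripper":1},
])

```text
time_s: 42.62
ee_pos: [472.8, -27.3, 324.7]
ee_rot: [-179.9, -0.1, -19.5]
force: [0.3, 0.7, 0.3]
gripper_width: 32.0
gripper_force: 20.0
```

```bash
python3 - <<'E'
from go import *
plan(loc(*TUR,[0,0,301]),[180,0,-19.6])
E
```

```text
target [471.5 -27.2 301. ] [180, 0, -19.6] now [472.8 -27.3 324.7] [-1.799e+02 -1.000e-01 -1.950e+01]
 shift units [-0.0026  0.0008  0.0473] rows>= 0.395116573810853  turn units [-0.0023 -0.0024  0.0018] rows>= 0.011346090961331556
```

Emit:
send_rows([
  {"tx":-0.0025,"ty":0.0005,"tz":0.016,"rx":0,"ry":0,"rz":0,"gripper":1},
  {"tx":0,"ty":0,"tz":0.016,"rx":0,"ry":0,"rz":0,"gripper":1},
  {"tx":0,"ty":0,"tz":0.016,"rx":0,"ry":0,"rz":0,"gripper":1},
  {"tx":0,"ty":0,"tz":0,"rx":0,"ry":0,"rz":0,"gripper":1},
  {"tx":0,"ty":0,"tz":0,"rx":0,"ry":0,"rz":0,"gripper":1},
])

```text
time_s: 43.25
ee_pos: [471.5, -27.1, 300.6]
ee_rot: [-179.9, -0.1, -19.6]
force: [-0.4, -0.2, 0.2]
gripper_width: 32.1
gripper_force: 20.0
```

Emit:
send_rows([
  {"tx":0,"ty":0,"tz":0,"rx":0,"ry":0,"rz":0,"gripper":-0.3},
  {"tx":0,"ty":0,"tz":0,"rx":0,"ry":0,"rz":0,"gripper":-0.3},
  {"tx":0,"ty":0,"tz":0,"rx":0,"ry":0,"rz":0,"gripper":-0.3},
  {"tx":0,"ty":0,"tz":0,"rx":0,"ry":0,"rz":0,"gripper":-0.3},
  {"tx":0,"ty":0,"tz":0,"rx":0,"ry":0,"rz":0,"gripper":-0.3},
  {"tx":0,"ty":0,"tz":0,"rx":0,"ry":0,"rz":0,"gripper":-0.3},
  {"tx":0,"ty":0,"tz":-0.06,"rx":0,"ry":0,"rz":0,"gripper":-0.3},
  {"tx":0,"ty":0,"tz":-0.06,"rx":0,"ry":0,"rz":0,"gripper":-0.3},
])

```text
time_s: 44.25
ee_pos: [471.2, -27.1, 361.2]
ee_rot: [-179.9, -0.0, -19.6]
force: [0.2, 0.1, 0.1]
gripper_width: 59.2
gripper_force: 0.0
```

Emit:
send_rows([
  {"tx":0.08,"ty":0,"tz":0,"rx":0,"ry":0,"rz":0,"gripper":-0.3},
  {"tx":0.08,"ty":0,"tz":0,"rx":0,"ry":0,"rz":0,"gripper":-0.3},
  {"tx":0.08,"ty":0,"tz":0,"rx":0,"ry":0,"rz":0,"gripper":-0.3},
  {"tx":0.086,"ty":0,"tz":0,"rx":0,"ry":0,"rz":0,"gripper":-0.3},
  {"tx":0,"ty":0,"tz":0.1,"rx":0,"ry":0,"rz":0,"gripper":-0.3},
  {"tx":0,"ty":0,"tz":0.1,"rx":0,"ry":0,"rz":0,"gripper":-0.3},
  {"tx":0,"ty":0,"tz":0.05,"rx":0,"ry":0,"rz":0,"gripper":-0.3},
  {"tx":0,"ty":0,"tz":0,"rx":0,"ry":-0.335,"rz":0,"gripper":-0.3},
  {"tx":0,"ty":0,"tz":0,"rx":0,"ry":-0.335,"rz":0,"gripper":-0.3},
  {"tx":0,"ty":0,"tz":0,"rx":0,"ry":0,"rz":0,"gripper":-0.3},
])

```text
time_s: 45.5
ee_pos: [626.7, -82.7, 231.4]
ee_rot: [-180.0, 20.3, -19.7]
force: [0.2, -0.8, -0.6]
gripper_width: 59.4
gripper_force: 0.0
```

```bash
python3 - <<'E'
from go import *
plan(rest(-4),[180,20.05,-19.6]); look('g5.png')
E
```

```text
target [553.1 -56.3  28.2] [180, 20.05, -19.6] now [626.7 -82.7 231.4] [-180.    20.3  -19.7]
 shift units [-5.600e-03 -2.000e-04  4.353e-01] rows>= 3.6276664974849084  turn units [-0.001   0.0084 -0.0023] rows>= 0.026125862633750017
```

View pics/g5.png

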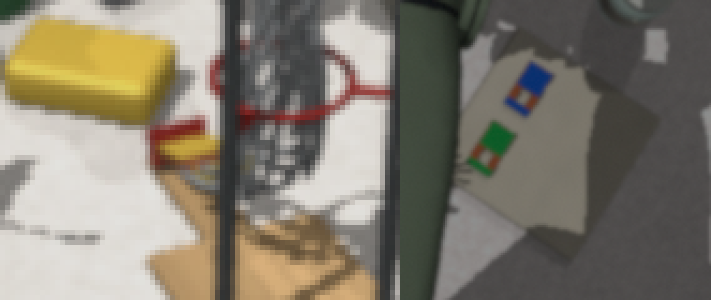

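Yellow is on the rest, glaze up, and blue and green both lie well on the shelf. I'll repeat the same grasp.

Emit:
send_rows([
  {"tx":-0.002,"ty":0,"tz":0.08,"rx":0,"ry":0,"rz":0,"gripper":-0.3},
  {"tx":0,"ty":0,"tz":0.08,"rx":0,"ry":0,"rz":0,"gripper":-0.3},
  {"tx":0,"ty":0,"tz":0.08,"rx":0,"ry":0,"rz":0,"gripper":-0.3},
  {"tx":0,"ty":0,"tz":0.08,"rx":0,"ry":0,"rz":0,"gripper":-0.3},
  {"tx":0,"ty":0,"tz":0.06,"rx":0,"ry":0,"rz":0,"gripper":-0.3},
  {"tx":0,"ty":0,"tz":0.04,"rx":0,"ry":0,"rz":0,"gripper":-0.3},
  {"tx":0,"ty":0,"tz":0,"rx":0,"ry":0,"rz":0,"gripper":-0.3},
  {"tx":0,"ty":0,"tz":0,"rx":0,"ry":0,"rz":0,"gripper":-0.3},
])

```text
time_s: 46.6
ee_pos: [557.4, -57.1, 41.0]
ee_rot: [-179.9, 19.8, -19.6]
force: [0.1, 0.5, 0.7]
gripper_width: 59.1
gripper_force: 0.0
```

```bash
python3 - <<'E'
from go import *
plan(rest(-4),[180,20.05,-19.6])
E
```

```text
target [553.1 -56.3  28.2] [180, 20.05, -19.6] now [557.4 -57.1  41. ] [-179.9   19.8  -19.6]
 shift units [0.0005 0.0014 0.0269] rows>= 0.22488401961600027  turn units [-0.0034 -0.0088  0.0011] rows>= 0.028390150128983722
```

Emit:
send_rows([
  {"tx":0,"ty":0.001,"tz":0.014,"rx":0,"ry":-0.006,"rz":0,"gripper":-0.3},
  {"tx":0,"ty":0,"tz":0.011,"rx":0,"ry":0,"rz":0,"gripper":-0.3},
  {"tx":0,"ty":0,"tz":0,"rx":0,"ry":0,"rz":0,"gripper":-0.3},
  {"tx":0,"ty":0,"tz":0,"rx":0,"ry":0,"rz":0,"gripper":1},
  {"tx":0,"ty":0,"tz":0,"rx":0,"ry":0,"rz":0,"gripper":1},
  {"tx":0,"ty":0,"tz":0,"rx":0,"ry":0,"rz":0,"gripper":1},
  {"tx":0,"ty":0,"tz":0,"rx":0,"ry":0,"rz":0,"gripper":1},
  {"tx":0,"ty":0,"tz":0,"rx":0,"ry":0,"rz":0,"gripper":1},
  {"tx":0,"ty":0,"tz":0,"rx":0,"ry":0,"rz":0,"gripper":1},
])

```text
time_s: 47.72
ee_pos: [552.4, -56.2, 27.2]
ee_rot: [-179.9, 20.2, -19.6]
force: [-0.4, 0.3, 0.5]
gripper_width: 31.7
gripper_force: 20.0
```

Emit:
send_rows([
  {"tx":0,"ty":0,"tz":-0.04,"rx":0,"ry":0,"rz":0,"gripper":1},
  {"tx":0,"ty":0,"tz":-0.08,"rx":0,"ry":0,"rz":0,"gripper":1},
  {"tx":0,"ty":0,"tz":-0.09,"rx":0,"ry":0,"rz":0,"gripper":1},
  {"tx":0,"ty":0,"tz":-0.09,"rx":0,"ry":0,"rz":0,"gripper":1},
  {"tx":0,"ty":0,"tz":0,"rx":0,"ry":0.335,"rz":0,"gripper":1},
  {"tx":0,"ty":0,"tz":0,"rx":0,"ry":0.335,"rz":0,"gripper":1},
  {"tx":0,"ty":0,"tz":0,"rx":0,"ry":0,"rz":0.23,"gripper":1},
  {"tx":0,"ty":0,"tz":0,"rx":0,"ry":0,"rz":0.19,"gripper":1},
])

```text
time_s: 48.72
ee_pos: [600.1, -73.3, 168.3]
ee_rot: [-180.0, 0.1, -32.4]
force: [0.8, -0.0, -0.6]
gripper_width: 31.8
gripper_force: 20.0
```

```bash
python3 - <<'E'
from go import *
print(env.state()['gripper_width'])
o,y=shelf(); tags(); P=loc(o,y,[40,-50,150]); print(P)
plan(P,[180,0,y])
E
```

```text
31.811371237261763
shelf (506.402099609375, -320.00030517578125) size (202.44418334960938, 201.59840393066406) yaw -32.039406
blue 152 [ 574.  -303.1]
green 146 [ 503.5 -259.7]
[ 513.78431744 -383.6045728   150.        ]
target [ 513.8 -383.6  150. ] [180, 0, np.float32(-32.039406)] now [600.7 -73.5 168. ] [-1.80e+02  1.00e-01 -3.22e+01]
 shift units [0.1836 0.6175 0.0351] rows>= 5.376149697897806  turn units [-0.0013  0.0049 -0.0056] rows>= 0.0228033023359699
```

Emit:
send_rows([
  {"tx":0.0303,"ty":0.103,"tz":0,"rx":0,"ry":0,"rz":0,"gripper":1},
  {"tx":0.0303,"ty":0.103,"tz":0,"rx":0,"ry":0,"rz":0,"gripper":1},
  {"tx":0.0303,"ty":0.103,"tz":0,"rx":0,"ry":0,"rz":0,"gripper":1},
  {"tx":0.0303,"ty":0.103,"tz":0,"rx":0,"ry":0,"rz":0,"gripper":1},
  {"tx":0.0303,"ty":0.103,"tz":0,"rx":0,"ry":0,"rz":0,"gripper":1},
  {"tx":0.0303,"ty":0.103,"tz":0,"rx":0,"ry":0,"rz":0,"gripper":1},
  {"tx":0,"ty":0,"tz":0.1,"rx":0,"ry":0,"rz":0,"gripper":1},
  {"tx":0,"ty":0,"tz":0.1,"rx":0,"ry":0,"rz":0,"gripper":1},
  {"tx":0,"ty":0,"tz":0.05,"rx":0,"ry":0,"rz":0,"gripper":1},
  {"tx":0,"ty":0,"tz":0.026,"rx":0,"ry":0,"rz":0,"gripper":1},
  {"tx":0,"ty":0,"tz":0,"rx":0,"ry":0,"rz":0,"gripper":1},
  {"tx":0,"ty":0,"tz":0,"rx":0,"ry":0,"rz":0,"gripper":1},
])

```text
time_s: 50.32
ee_pos: [514.0, -383.9, 30.9]
ee_rot: [-180.0, -0.0, -32.2]
force: [-0.4, -0.6, -0.2]
gripper_width: 32.0
gripper_force: 20.0
```

```bash
python3 - <<'E'
from go import *
plan([513.8,-383.6,15.5],[180,0,-32])
E
```

```text
target [ 513.8 -383.6   15.5] [180, 0, -32] now [ 514.  -383.9   30.9] [-180.    -0.   -32.2]
 shift units [-0.0006 -0.0003  0.0307] rows>= 0.2561005507081629  turn units [-0.0009 -0.0007 -0.0065] rows>= 0.01987707498880862
```

Emit:
send_rows([
  {"tx":0,"ty":0,"tz":0.014,"rx":0,"ry":0,"rz":0,"gripper":1},
  {"tx":0,"ty":0,"tz":0.01,"rx":0,"ry":0,"rz":0,"gripper":1},
  {"tx":0,"ty":0,"tz":0.006,"rx":0,"ry":0,"rz":0,"gripper":1},
  {"tx":0,"ty":0,"tz":0,"rx":0,"ry":0,"rz":0,"gripper":1},
  {"tx":0,"ty":0,"tz":0,"rx":0,"ry":0,"rz":0,"gripper":1},
])

```text
time_s: 50.95
ee_pos: [513.0, -383.3, 14.4]
ee_rot: [-180.0, 0.1, -32.2]
force: [-0.2, 0.0, -0.1]
gripper_width: 31.9
gripper_force: 20.0
```

Emit:
send_rows([
  {"tx":0,"ty":0,"tz":0,"rx":0,"ry":0,"rz":0,"gripper":0},
  {"tx":0,"ty":0,"tz":0,"rx":0,"ry":0,"rz":0,"gripper":-0.2},
  {"tx":0,"ty":0,"tz":0,"rx":0,"ry":0,"rz":0,"gripper":-0.2},
  {"tx":0,"ty":0,"tz":0,"rx":0,"ry":0,"rz":0,"gripper":-0.2},
  {"tx":0,"ty":0,"tz":-0.03,"rx":0,"ry":0,"rz":0,"gripper":-0.2},
  {"tx":0,"ty":0,"tz":-0.1,"rx":0,"ry":0,"rz":0,"gripper":-1},
  {"tx":0,"ty":0,"tz":-0.12,"rx":0,"ry":0,"rz":0,"gripper":-1},
  {"tx":0,"ty":0,"tz":-0.12,"rx":0,"ry":0,"rz":0,"gripper":-1},
  {"tx":0,"ty":0,"tz":-0.12,"rx":0,"ry":0,"rz":0,"gripper":-1},
  {"tx":0,"ty":0,"tz":-0.12,"rx":0,"ry":0,"rz":0,"gripper":-1},
  {"tx":0,"ty":0,"tz":-0.06,"rx":0,"ry":0,"rz":0,"gripper":-1},
  {"tx":0,"ty":0,"tz":0,"rx":0,"ry":0,"rz":0,"gripper":-1},
])

```text
time_s: 52.45
ee_pos: [514.1, -384.3, 353.7]
ee_rot: [180.0, -0.3, -32.2]
force: [0.3, -0.2, -0.6]
gripper_width: 90.8
gripper_force: 0.0
```

Emit:
send_rows([
  {"tx":0,"ty":0,"tz":0,"rx":0,"ry":0,"rz":-0.295,"gripper":-1},
  {"tx":0,"ty":0,"tz":0,"rx":0,"ry":0,"rz":-0.295,"gripper":-1},
  {"tx":0,"ty":0,"tz":0,"rx":0,"ry":0,"rz":-0.295,"gripper":-1},
  {"tx":0,"ty":0,"tz":0,"rx":0,"ry":0,"rz":-0.295,"gripper":-1},
  {"tx":0,"ty":0,"tz":0,"rx":0,"ry":0,"rz":-0.295,"gripper":-1},
  {"tx":0,"ty":0,"tz":0,"rx":0,"ry":0,"rz":-0.295,"gripper":-1},
  {"tx":0,"ty":0,"tz":0,"rx":0,"ry":0,"rz":-0.29,"gripper":-1},
  {"tx":0,"ty":0,"tz":0,"rx":0,"ry":0,"rz":0,"gripper":-1},
])

```text
time_s: 53.45
ee_pos: [513.0, -383.5, 348.0]
ee_rot: [-179.7, 0.1, 29.5]
force: [-0.4, 0.4, -0.3]
gripper_width: 91.2
gripper_force: 0.0
```

```bash
python3 - <<'E'
from go import *
plan(loc(*RAIL,[-34,135,340]),[180,0,29.6])
E
```

```text
target [455.9 372.6 340. ] [180, 0, 29.6] now [ 513.  -383.5  348. ] [-1.797e+02  1.000e-01  2.950e+01]
 shift units [ 0.6445 -1.3726  0.0218] rows>= 12.637866863266007  turn units [-0.0094  0.003  -0.0042] rows>= 0.03207774267461448
```

Emit:
send_rows([
  {"tx":0.043,"ty":-0.0915,"tz":0,"rx":0,"ry":0,"rz":0,"gripper":-1},
  {"tx":0.043,"ty":-0.0915,"tz":0,"rx":0,"ry":0,"rz":0,"gripper":-1},
  {"tx":0.043,"ty":-0.0915,"tz":0,"rx":0,"ry":0,"rz":0,"gripper":-1},
  {"tx":0.043,"ty":-0.0915,"tz":0,"rx":0,"ry":0,"rz":0,"gripper":-1},
  {"tx":0.043,"ty":-0.0915,"tz":0,"rx":0,"ry":0,"rz":0,"gripper":-1},
  {"tx":0.043,"ty":-0.0915,"tz":0,"rx":0,"ry":0,"rz":0,"gripper":-1},
  {"tx":0.043,"ty":-0.0915,"tz":0,"rx":0,"ry":0,"rz":0,"gripper":-1},
  {"tx":0.043,"ty":-0.0915,"tz":0,"rx":0,"ry":0,"rz":0,"gripper":-1},
])

```text
time_s: 54.45
ee_pos: [481.6, 20.9, 349.6]
ee_rot: [-179.8, 0.1, 29.4]
force: [0.6, 0.1, -0.5]
gripper_width: 90.8
gripper_force: 0.0
```

Emit:
send_rows([
  {"tx":0.043,"ty":-0.0915,"tz":0,"rx":0,"ry":0,"rz":0,"gripper":-1},
  {"tx":0.043,"ty":-0.0915,"tz":0,"rx":0,"ry":0,"rz":0,"gripper":-1},
  {"tx":0.043,"ty":-0.0915,"tz":0,"rx":0,"ry":0,"rz":0,"gripper":-1},
  {"tx":0.043,"ty":-0.0915,"tz":0,"rx":0,"ry":0,"rz":0,"gripper":-1},
  {"tx":0.043,"ty":-0.0915,"tz":0,"rx":0,"ry":0,"rz":0,"gripper":-1},
  {"tx":0.043,"ty":-0.0915,"tz":0,"rx":0,"ry":0,"rz":0,"gripper":-1},
  {"tx":0.043,"ty":-0.0915,"tz":0,"rx":-0.006,"ry":0,"rz":0,"gripper":-1},
  {"tx":0,"ty":0,"tz":0,"rx":0,"ry":0,"rz":0,"gripper":-1},
  {"tx":0,"ty":0,"tz":0,"rx":0,"ry":0,"rz":0,"gripper":-1},
])

```text
time_s: 55.58
ee_pos: [455.0, 371.5, 350.2]
ee_rot: [179.9, 0.1, 29.5]
force: [0.2, -0.7, 0.2]
gripper_width: 91.2
gripper_force: 0.0
```

```bash
python3 - <<'E'
from go import *
plan(loc(*RAIL,[-34,135,157]),[180,0,29.6])
E
```

```text
target [455.9 372.6 157. ] [180, 0, 29.6] now [455.  371.5 350.2] [1.799e+02 1.000e-01 2.950e+01]
 shift units [ 0.0033 -0.0017  0.3865] rows>= 3.220824780568612  turn units [ 0.0034  0.004  -0.0031] rows>= 0.018288848871574243
```

Emit:
send_rows([
  {"tx":0.003,"ty":-0.0015,"tz":0.1,"rx":0.003,"ry":0,"rz":0,"gripper":-1},
  {"tx":0,"ty":0,"tz":0.1,"rx":0,"ry":0,"rz":0,"gripper":-1},
  {"tx":0,"ty":0,"tz":0.09,"rx":0,"ry":0,"rz":0,"gripper":-1},
  {"tx":0,"ty":0,"tz":0.055,"rx":0,"ry":0,"rz":0,"gripper":-1},
  {"tx":0,"ty":0,"tz":0.042,"rx":0,"ry":0,"rz":0,"gripper":-1},
  {"tx":0,"ty":0,"tz":0,"rx":0,"ry":0,"rz":0,"gripper":-1},
  {"tx":0,"ty":0,"tz":0,"rx":0,"ry":0,"rz":0,"gripper":-1},
])

```text
time_s: 56.45
ee_pos: [456.9, 373.1, 158.7]
ee_rot: [-179.9, -0.1, 29.5]
force: [0.3, -0.1, 0.4]
gripper_width: 91.0
gripper_force: 0.0
```

```bash
python3 - <<'E'
from go import *
plan(loc(*RAIL,[-34,135,157]),[180,0,29.6])
E
```

```text
target [455.9 372.6 157. ] [180, 0, 29.6] now [456.9 373.1 158.7] [-1.799e+02 -1.000e-01  2.950e+01]
 shift units [-0.0023 -0.0002  0.0034] rows>= 0.034230092026881064  turn units [-0.0017 -0.0028 -0.0038] rows>= 0.015067536712278553
```

Emit:
send_rows([
  {"tx":0,"ty":0,"tz":0,"rx":0,"ry":0,"rz":0,"gripper":1},
  {"tx":0,"ty":0,"tz":0,"rx":0,"ry":0,"rz":0,"gripper":1},
  {"tx":0,"ty":0,"tz":0,"rx":0,"ry":0,"rz":0,"gripper":1},
  {"tx":0,"ty":0,"tz":0,"rx":0,"ry":0,"rz":0,"gripper":1},
  {"tx":0,"ty":0,"tz":0,"rx":0,"ry":0,"rz":0,"gripper":1},
  {"tx":0,"ty":0,"tz":0,"rx":0,"ry":0,"rz":0,"gripper":1},
  {"tx":0,"ty":0,"tz":0,"rx":0,"ry":0,"rz":0,"gripper":1},
  {"tx":0,"ty":0,"tz":0,"rx":0,"ry":0,"rz":0,"gripper":1},
  {"tx":0,"ty":0,"tz":0,"rx":0,"ry":0,"rz":0,"gripper":1},
])

```text
time_s: 57.58
ee_pos: [456.1, 373.5, 157.4]
ee_rot: [-180.0, 0.0, 29.6]
force: [0.3, 0.1, 0.3]
gripper_width: 32.1
gripper_force: 20.0
```

Emit:
send_rows([
  {"tx":0,"ty":0,"tz":-0.01,"rx":0,"ry":0,"rz":0,"gripper":1},
  {"tx":0,"ty":0,"tz":-0.01,"rx":0,"ry":0,"rz":0,"gripper":1},
  {"tx":0,"ty":0,"tz":0,"rx":0,"ry":0,"rz":0,"gripper":1},
  {"tx":0,"ty":0,"tz":0,"rx":0,"ry":0,"rz":0,"gripper":1},
  {"tx":-0.03,"ty":0,"tz":0,"rx":0,"ry":0,"rz":0,"gripper":1},
  {"tx":-0.03,"ty":0,"tz":0,"rx":0,"ry":0,"rz":0,"gripper":1},
  {"tx":-0.04,"ty":0,"tz":0,"rx":0,"ry":0,"rz":0,"gripper":1},
  {"tx":-0.04,"ty":0,"tz":0,"rx":0,"ry":0,"rz":0,"gripper":1},
  {"tx":0,"ty":0,"tz":0,"rx":0,"ry":0,"rz":0,"gripper":1},
])

```text
time_s: 58.7
ee_pos: [393.6, 338.0, 167.7]
ee_rot: [-180.0, 0.1, 29.6]
force: [-0.0, 1.2, 0.5]
gripper_width: 31.9
gripper_force: 20.0
```

```bash
python3 - <<'E'
from go import *
plan(loc(*TUR,[0,0,325]),[180,0,-19.6])
E
```

```text
target [471.5 -27.2 325. ] [180, 0, -19.6] now [393.6 338.  167.7] [-1.80e+02  1.00e-01  2.96e+01]
 shift units [-0.2257  0.7118 -0.3149] rows>= 6.753112086601535  turn units [-2.0000e-04  2.5000e-03  1.6402e+00] rows>= 4.920652653162114
```

Emit:
send_rows([
  {"tx":0,"ty":0,"tz":-0.105,"rx":0,"ry":0,"rz":0,"gripper":1},
  {"tx":0,"ty":0,"tz":-0.105,"rx":0,"ry":0,"rz":0,"gripper":1},
  {"tx":0,"ty":0,"tz":-0.105,"rx":0,"ry":0,"rz":0,"gripper":1},
  {"tx":-0.0282,"ty":0.089,"tz":0,"rx":0,"ry":0,"rz":0,"gripper":1},
  {"tx":-0.0282,"ty":0.089,"tz":0,"rx":0,"ry":0,"rz":0,"gripper":1},
  {"tx":-0.0282,"ty":0.089,"tz":0,"rx":0,"ry":0,"rz":0,"gripper":1},
  {"tx":-0.0282,"ty":0.089,"tz":0,"rx":0,"ry":0,"rz":0,"gripper":1},
  {"tx":-0.0282,"ty":0.089,"tz":0,"rx":0,"ry":0,"rz":0,"gripper":1},
  {"tx":-0.0282,"ty":0.089,"tz":0,"rx":0,"ry":0,"rz":0,"gripper":1},
  {"tx":-0.0282,"ty":0.089,"tz":0,"rx":0,"ry":0,"rz":0,"gripper":1},
  {"tx":-0.0282,"ty":0.089,"tz":0,"rx":0,"ry":0,"rz":0,"gripper":1},
])

```text
time_s: 60.08
ee_pos: [473.6, -28.0, 325.0]
ee_rot: [-180.0, -0.0, 29.6]
force: [0.9, 0.1, -1.0]
gripper_width: 31.7
gripper_force: 20.0
```

Emit:
send_rows([
  {"tx":0,"ty":0,"tz":0,"rx":0,"ry":0,"rz":0.328,"gripper":1},
  {"tx":0,"ty":0,"tz":0,"rx":0,"ry":0,"rz":0.328,"gripper":1},
  {"tx":0,"ty":0,"tz":0,"rx":0,"ry":0,"rz":0.328,"gripper":1},
  {"tx":0,"ty":0,"tz":0,"rx":0,"ry":0,"rz":0.328,"gripper":1},
  {"tx":0,"ty":0,"tz":0,"rx":0,"ry":0,"rz":0.328,"gripper":1},
  {"tx":0,"ty":0,"tz":0,"rx":0,"ry":0,"rz":0,"gripper":1},
  {"tx":0,"ty":0,"tz":0,"rx":0,"ry":0,"rz":0,"gripper":1},
  {"tx":0,"ty":0,"tz":0,"rx":0,"ry":0,"rz":0,"gripper":1},
])

```text
time_s: 61.08
ee_pos: [473.1, -26.4, 324.7]
ee_rot: [-180.0, 0.0, -19.5]
force: [0.1, 0.1, -0.6]
gripper_width: 31.7
gripper_force: 20.0
```

```bash
python3 - <<'E'
from go import *
plan(loc(*TUR,[0,0,301]),[180,0,-19.6])
E
```

```text
target [471.5 -27.2 301. ] [180, 0, -19.6] now [473.1 -26.4 324.7] [-180.     0.   -19.5]
 shift units [-0.0023  0.0026  0.0475] rows>= 0.396902014201818  turn units [-0.0003  0.0013  0.0018] rows>= 0.006863013435443347
```

Emit:
send_rows([
  {"tx":-0.0025,"ty":0.0025,"tz":0.016,"rx":0,"ry":0,"rz":0,"gripper":1},
  {"tx":0,"ty":0,"tz":0.016,"rx":0,"ry":0,"rz":0,"gripper":1},
  {"tx":0,"ty":0,"tz":0.016,"rx":0,"ry":0,"rz":0,"gripper":1},
  {"tx":0,"ty":0,"tz":0,"rx":0,"ry":0,"rz":0,"gripper":1},
  {"tx":0,"ty":0,"tz":0,"rx":0,"ry":0,"rz":0,"gripper":1},
])

```text
time_s: 61.7
ee_pos: [471.4, -27.1, 300.7]
ee_rot: [-180.0, 0.1, -19.6]
force: [0.1, 0.2, -0.4]
gripper_width: 31.4
gripper_force: 20.0
```

Emit:
send_rows([
  {"tx":0,"ty":0,"tz":0,"rx":0,"ry":0,"rz":0,"gripper":-0.3},
  {"tx":0,"ty":0,"tz":0,"rx":0,"ry":0,"rz":0,"gripper":-0.3},
  {"tx":0,"ty":0,"tz":0,"rx":0,"ry":0,"rz":0,"gripper":-0.3},
  {"tx":0,"ty":0,"tz":0,"rx":0,"ry":0,"rz":0,"gripper":-0.3},
  {"tx":0,"ty":0,"tz":0,"rx":0,"ry":0,"rz":0,"gripper":-0.3},
  {"tx":0,"ty":0,"tz":0,"rx":0,"ry":0,"rz":0,"gripper":-0.3},
  {"tx":0,"ty":0,"tz":-0.06,"rx":0,"ry":0,"rz":0,"gripper":-0.3},
  {"tx":0,"ty":0,"tz":-0.06,"rx":0,"ry":0,"rz":0,"gripper":-0.3},
])

```text
time_s: 62.7
ee_pos: [471.2, -27.1, 361.3]
ee_rot: [180.0, 0.1, -19.6]
force: [-0.1, -0.6, -0.1]
gripper_width: 59.1
gripper_force: 0.0
```

Emit:
send_rows([
  {"tx":0.08,"ty":0,"tz":0,"rx":0,"ry":0,"rz":0,"gripper":-0.3},
  {"tx":0.08,"ty":0,"tz":0,"rx":0,"ry":0,"rz":0,"gripper":-0.3},
  {"tx":0.08,"ty":0,"tz":0,"rx":0,"ry":0,"rz":0,"gripper":-0.3},
  {"tx":0.086,"ty":0,"tz":0,"rx":0,"ry":0,"rz":0,"gripper":-0.3},
  {"tx":0,"ty":0,"tz":0.1,"rx":0,"ry":0,"rz":0,"gripper":-0.3},
  {"tx":0,"ty":0,"tz":0.1,"rx":0,"ry":0,"rz":0,"gripper":-0.3},
  {"tx":0,"ty":0,"tz":0.05,"rx":0,"ry":0,"rz":0,"gripper":-0.3},
  {"tx":0,"ty":0,"tz":0,"rx":0,"ry":-0.335,"rz":0,"gripper":-0.3},
  {"tx":0,"ty":0,"tz":0,"rx":0,"ry":-0.335,"rz":0,"gripper":-0.3},
  {"tx":0,"ty":0,"tz":0,"rx":0,"ry":0,"rz":0,"gripper":-0.3},
])

```text
time_s: 63.95
ee_pos: [626.4, -82.7, 231.1]
ee_rot: [179.9, 20.4, -19.7]
force: [-0.2, -0.6, 0.4]
gripper_width: 59.1
gripper_force: 0.0
```

```bash
python3 - <<'E'
from go import *
plan(rest(-4),[180,20.05,-19.6]); look('g6.png')
E
```

```text
target [553.1 -56.3  28.2] [180, 20.05, -19.6] now [626.4 -82.7 231.1] [179.9  20.4 -19.7]
 shift units [-0.0044 -0.0008  0.4346] rows>= 3.6220398406561305  turn units [ 0.0008  0.0122 -0.0029] rows>= 0.037830711609853754
```

View pics/g6.png

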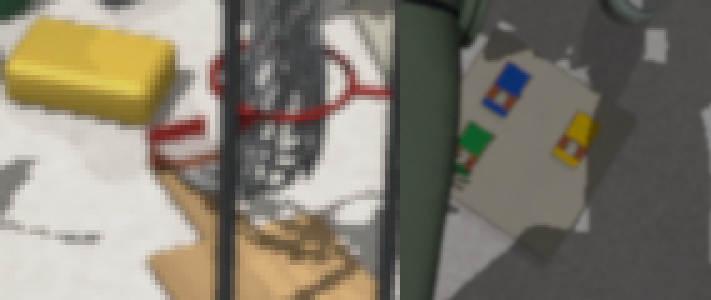

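White is on the rest, glaze up. The shelf has been knocked left by about 25 crop px with the tags riding along, so I'll re-measure it before placing.

Emit:
send_rows([
  {"tx":-0.002,"ty":0,"tz":0.08,"rx":0,"ry":0,"rz":0,"gripper":-0.3},
  {"tx":0,"ty":0,"tz":0.08,"rx":0,"ry":0,"rz":0,"gripper":-0.3},
  {"tx":0,"ty":0,"tz":0.08,"rx":0,"ry":0,"rz":0,"gripper":-0.3},
  {"tx":0,"ty":0,"tz":0.08,"rx":0,"ry":0,"rz":0,"gripper":-0.3},
  {"tx":0,"ty":0,"tz":0.06,"rx":0,"ry":0,"rz":0,"gripper":-0.3},
  {"tx":0,"ty":0,"tz":0.04,"rx":0,"ry":0,"rz":0,"gripper":-0.3},
  {"tx":0,"ty":0,"tz":0,"rx":0,"ry":0,"rz":0,"gripper":-0.3},
  {"tx":0,"ty":0,"tz":0,"rx":0,"ry":0,"rz":0,"gripper":-0.3},
])

```text
time_s: 65.05
ee_pos: [556.7, -57.2, 40.9]
ee_rot: [-179.9, 19.9, -19.6]
force: [0.4, -0.1, 0.6]
gripper_width: 59.3
gripper_force: 0.0
```

```bash
python3 - <<'E'
from go import *
plan(rest(-4),[180,20.05,-19.6])
E
```

```text
target [553.1 -56.3  28.2] [180, 20.05, -19.6] now [556.7 -57.2  40.9] [-179.9   19.9  -19.6]
 shift units [0.0017 0.0007 0.0263] rows>= 0.2201229887684621  turn units [-0.0016 -0.0051  0.0005] rows>= 0.016127159458549045
```

Emit:
send_rows([
  {"tx":0.001,"ty":0.0005,"tz":0.014,"rx":0,"ry":-0.005,"rz":0,"gripper":-0.3},
  {"tx":0,"ty":0,"tz":0.011,"rx":0,"ry":0,"rz":0,"gripper":-0.3},
  {"tx":0,"ty":0,"tz":0,"rx":0,"ry":0,"rz":0,"gripper":-0.3},
  {"tx":0,"ty":0,"tz":0,"rx":0,"ry":0,"rz":0,"gripper":1},
  {"tx":0,"ty":0,"tz":0,"rx":0,"ry":0,"rz":0,"gripper":1},
  {"tx":0,"ty":0,"tz":0,"rx":0,"ry":0,"rz":0,"gripper":1},
  {"tx":0,"ty":0,"tz":0,"rx":0,"ry":0,"rz":0,"gripper":1},
  {"tx":0,"ty":0,"tz":0,"rx":0,"ry":0,"rz":0,"gripper":1},
  {"tx":0,"ty":0,"tz":0,"rx":0,"ry":0,"rz":0,"gripper":1},
])

```text
time_s: 66.18
ee_pos: [552.2, -56.1, 27.0]
ee_rot: [-180.0, 20.3, -19.6]
force: [0.3, 0.3, 0.5]
gripper_width: 31.9
gripper_force: 20.0
```

Emit:
send_rows([
  {"tx":0,"ty":0,"tz":-0.04,"rx":0,"ry":0,"rz":0,"gripper":1},
  {"tx":0,"ty":0,"tz":-0.08,"rx":0,"ry":0,"rz":0,"gripper":1},
  {"tx":0,"ty":0,"tz":-0.09,"rx":0,"ry":0,"rz":0,"gripper":1},
  {"tx":0,"ty":0,"tz":-0.09,"rx":0,"ry":0,"rz":0,"gripper":1},
  {"tx":0,"ty":0,"tz":0,"rx":0,"ry":0.335,"rz":0,"gripper":1},
  {"tx":0,"ty":0,"tz":0,"rx":0,"ry":0.335,"rz":0,"gripper":1},
  {"tx":0,"ty":0,"tz":0,"rx":0,"ry":0,"rz":0.23,"gripper":1},
  {"tx":0,"ty":0,"tz":0,"rx":0,"ry":0,"rz":0.19,"gripper":1},
])

```text
time_s: 67.18
ee_pos: [600.1, -73.3, 168.0]
ee_rot: [180.0, 0.2, -32.4]
force: [0.2, -1.0, -0.8]
gripper_width: 31.8
gripper_force: 20.0
```

```bash
python3 - <<'E'
from go import *
print(env.state()['gripper_width'])
o,y=shelf(); tags(); P=loc(o,y,[-40,-50,150]); print(P)
plan(P,[180,0,y])
E
```

```text
31.84640372128209
shelf (505.2015380859375, -293.992431640625) size (201.07550048828125, 202.56640625) yaw -31.989746
blue 140 [ 574.9 -277.8]
green 140 [ 502.4 -232.9]
yellow 142 [ 516.4 -359. ]
[ 444.78744705 -315.20887819  150.        ]
target [ 444.8 -315.2  150. ] [180, 0, np.float32(-31.989746)] now [600.7 -73.5 167.7] [180.    0.2 -32.2]
 shift units [-0.0061  0.5752  0.0358] rows>= 4.802647173413716  turn units [ 0.0015  0.0071 -0.0073] rows>= 0.030815741581932878
```

Emit:
send_rows([
  {"tx":-0.001,"ty":0.096,"tz":0,"rx":0,"ry":0,"rz":0,"gripper":1},
  {"tx":-0.001,"ty":0.096,"tz":0,"rx":0,"ry":0,"rz":0,"gripper":1},
  {"tx":-0.001,"ty":0.096,"tz":0,"rx":0,"ry":0,"rz":0,"gripper":1},
  {"tx":-0.001,"ty":0.096,"tz":0,"rx":0,"ry":0,"rz":0,"gripper":1},
  {"tx":-0.001,"ty":0.096,"tz":0,"rx":0,"ry":0,"rz":0,"gripper":1},
  {"tx":-0.001,"ty":0.096,"tz":0,"rx":0,"ry":0,"rz":0,"gripper":1},
  {"tx":0,"ty":0,"tz":0.1,"rx":0,"ry":0,"rz":0,"gripper":1},
  {"tx":0,"ty":0,"tz":0.1,"rx":0,"ry":0,"rz":0,"gripper":1},
  {"tx":0,"ty":0,"tz":0.05,"rx":0,"ry":0,"rz":0,"gripper":1},
  {"tx":0,"ty":0,"tz":0.026,"rx":0,"ry":0,"rz":0,"gripper":1},
  {"tx":0,"ty":0,"tz":0,"rx":0,"ry":0,"rz":0,"gripper":1},
  {"tx":0,"ty":0,"tz":0,"rx":0,"ry":0,"rz":0,"gripper":1},
])

```text
time_s: 68.78
ee_pos: [445.5, -316.1, 30.9]
ee_rot: [180.0, 0.1, -32.2]
force: [0.3, 0.7, -0.5]
gripper_width: 31.8
gripper_force: 20.0
```

```bash
python3 - <<'E'
from go import *
plan([444.8,-315.2,15.5],[180,0,-32])
E
```

```text
target [ 444.8 -315.2   15.5] [180, 0, -32] now [ 445.5 -316.1   30.9] [ 1.80e+02  1.00e-01 -3.22e+01]
 shift units [-0.0021 -0.0008  0.0309] rows>= 0.25795404007087586  turn units [ 0.0016  0.0017 -0.0064] rows>= 0.0204062209177222
```

Emit:
send_rows([
  {"tx":0,"ty":0,"tz":0.014,"rx":0,"ry":0,"rz":0,"gripper":1},
  {"tx":0,"ty":0,"tz":0.01,"rx":0,"ry":0,"rz":0,"gripper":1},
  {"tx":0,"ty":0,"tz":0.006,"rx":0,"ry":0,"rz":0,"gripper":1},
  {"tx":0,"ty":0,"tz":0,"rx":0,"ry":0,"rz":0,"gripper":1},
  {"tx":0,"ty":0,"tz":0,"rx":0,"ry":0,"rz":0,"gripper":1},
])

```text
time_s: 69.4
ee_pos: [444.6, -315.5, 14.8]
ee_rot: [180.0, 0.2, -32.2]
force: [-0.4, -0.2, 0.4]
gripper_width: 31.7
gripper_force: 20.0
```

Emit:
send_rows([
  {"tx":0,"ty":0,"tz":0,"rx":0,"ry":0,"rz":0,"gripper":0},
  {"tx":0,"ty":0,"tz":0,"rx":0,"ry":0,"rz":0,"gripper":-0.2},
  {"tx":0,"ty":0,"tz":0,"rx":0,"ry":0,"rz":0,"gripper":-0.2},
  {"tx":0,"ty":0,"tz":0,"rx":0,"ry":0,"rz":0,"gripper":-0.2},
  {"tx":0,"ty":0,"tz":-0.03,"rx":0,"ry":0,"rz":0,"gripper":-0.2},
  {"tx":0,"ty":0,"tz":-0.1,"rx":0,"ry":0,"rz":0,"gripper":-0.2},
  {"tx":0,"ty":0,"tz":-0.12,"rx":0,"ry":0,"rz":0,"gripper":-0.2},
  {"tx":0,"ty":0,"tz":-0.12,"rx":0,"ry":0,"rz":0,"gripper":-0.2},
  {"tx":0,"ty":0,"tz":-0.12,"rx":0,"ry":0,"rz":0,"gripper":-0.2},
  {"tx":0,"ty":0,"tz":-0.12,"rx":0,"ry":0,"rz":0,"gripper":-0.2},
  {"tx":0,"ty":0,"tz":-0.08,"rx":0,"ry":0,"rz":0,"gripper":-0.2},
  {"tx":0,"ty":0,"tz":0,"rx":0,"ry":0,"rz":0,"gripper":-0.2},
])

```text
time_s: 70.9
ee_pos: [446.4, -316.4, 364.7]
ee_rot: [179.9, -0.3, -32.2]
force: [0.5, -0.4, -0.2]
gripper_width: 55.0
gripper_force: 0.0
```

Emit:
send_rows([
  {"tx":0,"ty":-0.096,"tz":0,"rx":0,"ry":0,"rz":0,"gripper":-0.2},
  {"tx":0,"ty":-0.096,"tz":0,"rx":0,"ry":0,"rz":0,"gripper":-0.2},
  {"tx":0,"ty":-0.096,"tz":0,"rx":0,"ry":0,"rz":0,"gripper":-0.2},
  {"tx":0,"ty":-0.096,"tz":0,"rx":0,"ry":0,"rz":0,"gripper":-0.2},
  {"tx":0,"ty":-0.096,"tz":0,"rx":0,"ry":0,"rz":0,"gripper":-0.2},
  {"tx":0,"ty":-0.096,"tz":0,"rx":0,"ry":0,"rz":0,"gripper":-0.2},
  {"tx":0,"ty":0,"tz":0,"rx":0,"ry":0,"rz":0,"gripper":-0.2},
  {"tx":0,"ty":0,"tz":0,"rx":0,"ry":0,"rz":0,"gripper":-0.2},
])

```text
time_s: 71.9
ee_pos: [598.5, -72.6, 358.9]
ee_rot: [179.9, 0.3, -32.2]
force: [-0.3, -0.9, 0.2]
gripper_width: 55.0
gripper_force: 0.0
```

```bash
python3 - <<'E'
from go import *
t=grab('top'); d=grab('side'); shelf(); tags()
cv2.imwrite('pics/f.png',np.hstack([cv2.resize(t['frame'][215:355,375:520],(414,400),interpolation=3),cv2.resize(d['frame'][215:315,350:446],(384,400),interpolation=3)])[:,:,::-1])
E
```

```text
shelf (505.1204528808594, -293.1876220703125) size (202.40235900878906, 201.0374298095703) yaw -32.443127
blue 156 [ 574.1 -275.8]
green 127 [ 505.7 -235.3]
yellow 154 [ 516.3 -359. ]
```

View pics/f.png

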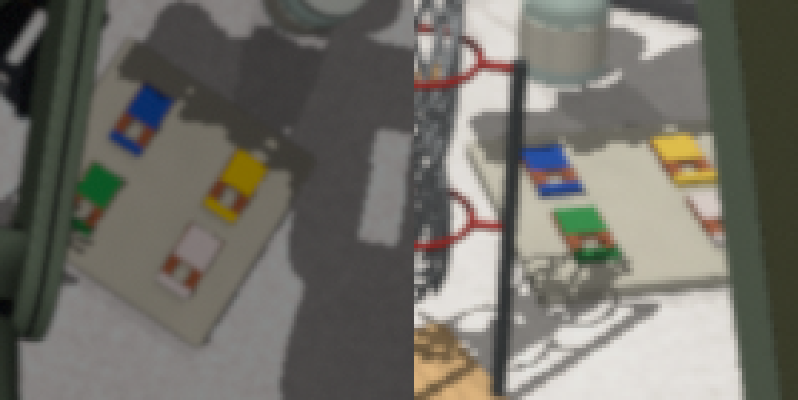

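All four tags lie flat on the shelf, glaze up and apart: blue (142, 118), green (97, 195), yellow (237, 185) and white (190, 258). The arm is clear, so I'll hand in.

```bash
python3 -c "
from workcell import env
print(env.job_done())"
```

```text
the job is handed in; nothing more can be done
None
```

I put all four tags through the turner in order (blue, green, yellow, white) and laid them flat, glaze up and apart on the kiln shelf. The job is handed in at about 72 s, with no verdict returned.

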